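# Nest the domed covers in their caddy and lock it

### The arm

A 6-joint arm with a two-finger parallel gripper is mounted at the origin on a cart in front of the work surface, level with it; the furniture and walls round the work are solid. World frame = base frame: x ahead of the robot, y to its left, z up, the work surface at z = 0. Lengths are in m, angles in degrees, forces in N, time in s.
With the tool pointing down it reaches from about 0.3 to 0.75 m from the base axis. Payload 8.5 kg.
Tool frame: the origin (TCP) lies between the finger pads; the fingertips stand 19 mm ahead of it and the grasp point (between the pads) is the TCP; z points along the fingers, y is the line along which they close (so a half turn about z gives the same grasp; the last joint's range is limited). The gripper opens to 85 mm and grips with 20 to 120 N. Pads are 22 mm wide; open, the fingers measure 114 mm over their backs; the gripper's body (76 mm by 85 mm) begins 54 mm behind the grasp point. The pads swing forward as they close: fully open they stand 13 mm farther back than shut.
Start: joints at [-80.747, 21.807, 74.336, -0, 83.858, -12.336], TCP at [0.202, -0.511, 0.221] pointing down, gripper open.
Joint ranges: [-178.18, 178.18], [-50.72, 133.34], [12.68, 142.11], [-81.47, 261.47], [9.98, 163.14], [-165.26, 165.26]. Speed limits (degrees/s): [136.94, 136.94, 180, 180, 180, 180].

### API

Orientations are given as a 3x3 rotation matrix whose columns are the frame's x, y, z axes.
In Python, from rig import env, optics gives the robot as it stands.
- The arm moves only by the tool arm_command, never from a script. Its argument "commands" is one flat list of numbers, 7 for each row, row after row: the closure, from -1 (fully open) to 1 (shut), so that 0 is half open, then the shift along the tool's x, y, z as a fraction of full scale, then the turn, a rotation vector about the tool's x, y, z as a fraction of full scale. A call has 1 to 12 rows; each row is the pose to reach, as a shift and turn from the pose commanded when the call began, along the tool's axes at that moment; what a row does not reach only later rows make up. Full scale, the value 1, is 500 mm for a shift and 120 degrees for a turn. A row lasts 1/12 s, in which the tool goes at most 41.7 mm and 7.16 degrees, less where a joint would pass 70% of its speed; a pose out of reach is approached as far as the arm can. A call with a number of a shift or a turn outside -1 to 1 is refused whole. A call with a gripper value outside its range is refused whole. The fingers move at their own pace and stop on an object; "newtons" is the grip in N (left out, the last holds). Time passes only in rows, so rows that repeat a pose let the fingers close. It gives the time, the measured TCP pose, the force, the opening and the grip force at its end, in the units of the state.
- env.observe(): the state, without advancing time (a new reading comes with each control period).
- optics.get_image(name): name is "side" or "top" or "wrist"; returns a dict with "image" (480x640x3 uint8, red, green, blue), "intrinsics" (3x3 intrinsics, pixels), "origin" and "orientation" of the camera in the world; the wrist camera has in their place "tool_from_camera" (4x4, takes a point from camera to tool coordinates, whose origin is the TCP and whose axes are the flange's). Camera axes: x right, y down, z forward; pixel columns grow to the right and rows downward; lengths in m; the calibration is good to about 2 mm. A picture is of the moment at which its call begins: read the wrist's pose just before it. There is no depth.
- env.close_job(): hands the job in; it is judged then, once.
The state is a dict: "time_s": time; "q": joint angles; "qvel": joint speeds; "joint_efforts": joint torques, N m; "position": TCP position; "tool_rot": TCP orientation; "ft_force": force on the tool from outside, world axes, zero at the start; "wrist_torque": the same for the moment, N m; "grip_width": finger opening in m; "gripper_force": force on a finger pad.
Only numpy, scipy, OpenCV 4.12 (cv2) and the standard library are available. Lean on these libraries where they do the work, as an engineer would, in place of code of your own. Each camera call takes 0.05 s, during which the arm holds its last target. There are 200 camera calls.

### The job

Put the pastry covers away: stack all the domed steel covers that are out (round and hollow, from wide and low to narrow and tall), hollow side up, centred in the caddy's cradle, the largest at the bottom and each cupped inside the next larger one. Then slide the flat locking blade tongue first into the slot at the caddy's front until its shoulder meets the caddy. Leave the tub, the can and the jar where they stand.

Things in the scene. Friction and masses are not known exactly. Their poses are not given: they have to be found in the camera images.
- cover1_mid (a point): Centre (on the axis, half-way up) of the largest (and least tall) of up to four domed steel covers, each lying dome down, hollow side up; may be absent. 176 mm across the rim, 58 mm tall; wall and floor 8 mm thick; flat crown 122 mm across underneath, then a cone (rise 1.2), then an upright skirt 26 mm high up to the rim. 220 g +-30%. z up; yaw means nothing. Pinch the wall at the rim, one finger inside.
- cover1: The same cover (176 mm across); origin at the centre of its underside. Nested, a cover's flat crown rests on the 8 mm floor of the one it lies in; its rim stands 24 mm or more above that one's rim. Sideways play is 4 mm (12 mm if the size between is missing), so put it down centred; an outer finger should reach no more than 24 mm below the rim.
- cover2_mid (a point): Centre (on the axis, half-way up) of the second largest of up to four domed steel covers, each lying dome down, hollow side up; may be absent. 146 mm across the rim, 74 mm tall; wall and floor 8 mm thick; flat crown 106 mm across underneath, then a cone (rise 1.2), then an upright skirt 50 mm high up to the rim. 190 g +-30%. z up; yaw means nothing. Pinch the wall at the rim, one finger inside.
- cover2: The same cover (146 mm across); origin at the centre of its underside. Nested, a cover's flat crown rests on the 8 mm floor of the one it lies in; its rim stands 24 mm or more above that one's rim. Sideways play is 4 mm (12 mm if the size between is missing), so put it down centred; an outer finger should reach no more than 24 mm below the rim.
- cover3_mid (a point): Centre (on the axis, half-way up) of the third largest of up to four domed steel covers, each lying dome down, hollow side up; may be absent. 116 mm across the rim, 90 mm tall; wall and floor 8 mm thick; flat crown 90 mm across underneath, then a cone (rise 1.2), then an upright skirt 74 mm high up to the rim. 160 g +-30%. z up; yaw means nothing. Pinch the wall at the rim, one finger inside.
- cover3: The same cover (116 mm across); origin at the centre of its underside. Nested, a cover's flat crown rests on the 8 mm floor of the one it lies in; its rim stands 24 mm or more above that one's rim. Sideways play is 4 mm (12 mm if the size between is missing), so put it down centred; an outer finger should reach no more than 24 mm below the rim.
- cover4_mid (a point): Centre (on the axis, half-way up) of the smallest and tallest of up to four domed steel covers, each lying dome down, hollow side up; may be absent. 86 mm across the rim, 106 mm tall; wall and floor 8 mm thick; flat crown 74 mm across underneath, then a cone (rise 1.2), then an upright skirt 99 mm high up to the rim. 130 g +-30%. z up; yaw means nothing. Pinch the wall at the rim, one finger inside.
- cover4: The same cover (86 mm across); origin at the centre of its underside. Nested, a cover's flat crown rests on the 8 mm floor of the one it lies in; its rim stands 24 mm or more above that one's rim. Sideways play is 4 mm (12 mm if the size between is missing), so put it down centred; an outer finger should reach no more than 24 mm below the rim.
- cradle (a point): Centre of the flat floor (132 mm across) of the round grey cradle, a shallow dish 173 mm across, rim 12 mm above this floor, on the grey plastic caddy fixed to the counter; 30 mm above the counter. The bottom cover's crown rests on this floor; a small one has much sideways play, so put it down centred. Beware of a raised shelf, underside 0.35 m up, from x = 0.70 on where y < -0.13.
- slot_mouth (a point): Middle of the mouth of the slot in the caddy's front face, 7 mm above the counter, 135 mm in front of the cradle's axis. Slot 56 mm wide, 14 mm high, 90 mm deep, its floor the counter; it runs along this frame's +x (inwards, to below the cradle); z up, y across. The front block is 84 mm wide, 22 mm high.
- blade_grip (a point): Middle of the upright black grip (24 mm along x, 34 along y, top 66 mm up) of the flat-lying locking blade, 35 mm above its underside; 200 g. +x points along the steel tongue: 48 mm wide (last 12 mm 32), 8 thick, from 12 to 92 mm ahead. Below the grip a foot 76 wide, 18 high; its front face, 12 mm ahead of this point, is the shoulder that meets the caddy's front. A push under 10 N does it.
- tub: White plastic food tub, 72 mm across, 71 mm tall, a bystander; origin at the centre of its underside.
- can: Drinks can, 66 mm across, 115 mm tall, a bystander; origin at the centre of its underside.
- jar: Glass jar with a red cap, 61 mm across, 86 mm tall, a bystander; origin at the centre of its underside.
Mind the look-alikes: they are no part of the job. Leave any yellow look-alike of the part that bears blade_grip alone.

How it is judged (in metres and radians):
On the way, in this order (a step that is already met when the one before it is completed fails the run):
1. all covers that are out are nested in the cradle, largest lowest, level, centred and at rest (horizontal distance between each of cover1_mid, cover2_mid, cover3_mid, cover4_mid and cradle below 0.015 m and angle between each of cover1_mid, cover2_mid, cover3_mid, cover4_mid's own z axis and vertical below 0.08 rad and z of cover1_mid in the frame of cradle below 0.037 m and linear speed of each of cover1, cover2, cover3, cover4 below 0.02 m/s and z of cover2_mid in the frame of cradle below 0.053 m and z of cover2_mid in the frame of cover1_mid above 0.011 m and z of cover3_mid in the frame of cradle below 0.069 m and z of cover3_mid in the frame of cover1_mid above 0.019 m and z of cover3_mid in the frame of cover2_mid above 0.011 m and z of cover4_mid in the frame of cradle below 0.085 m and z of cover4_mid in the frame of cover1_mid above 0.027 m and z of cover4_mid in the frame of cover2_mid above 0.019 m and z of cover4_mid in the frame of cover3_mid above 0.011 m), for 0.2 s.
2. the blade is fully in the slot, its shoulder at the caddy's front (x of blade_grip in the frame of slot_mouth between -0.016 and -0.008 m and y of blade_grip in the frame of slot_mouth between -0.007 and 0.007 m and z of blade_grip in the frame of slot_mouth below 0.034 m and angle between blade_grip's own z axis and vertical below 0.12 rad), for 0.2 s.
At the end, for the whole second after the job is handed in: Every cover present is hollow side up in the cradle, within 15 mm of its axis and 0.08 rad of level, at rest, larger ones lower, each within 8 mm of fully sunk; the blade is flat in the slot, shoulder within 4 mm of the caddy; tub, can and jar within 30 mm of their places (all of step 1 and all of step 2 and distance of each of tub, can, jar from where it was at the start of the episode below 0.03 m); the robot touches nothing.
It fails at once if the tub, the can or the jar is pushed away or knocked over (distance of any of tub, can, jar from where it was at the start of the episode above 0.05 m).
Of cover1, cover2, cover3, cover4 only 3 to 4 are there at a start; the rules pass over those that are not, and their reading is None.
At some moment in a run one of cover1, cover2, cover3, cover4, blade may be knocked a few centimetres aside while the robot is not near it.
It also fails if it takes over 210 s, if anything falls off the work surface, if the arm or the gripper's body presses on something with over 40 N, if the wrist force passes 120 N, or if a joint passes its speed limit or range.

## Working session

There is one attempt and no reset: what is moved stays moved. The work goes in short steps, Python scripts to look and compute and a tool call to move; the robot and the scene stay as the last step left them, time stands still between calls to the robot, and variables do not carry over. Pictures are saved under pics/ and viewed, at most 14 in all, crops included, and the job is handed in when it is done.

Besides the shell and the picture viewer there is one more tool, called after "Emit:" in YAML: its name, and indented under it one key for each argument. arm_command: Moves the arm, as the interface text tells. Shift numbers are shares of 500 mm and turn numbers shares of 120 degrees, none past 1 either way. Its arguments: {"type":"object","properties":{"commands":{"type":"array","items":{"type":"number"}},"newtons":{"type":"number"}},"required":["commands"]}

```bash
ls; mkdir -p pics
cat > h.py <<'E'
import numpy as np, cv2
from rig import env, optics
def shot(name,fn=None):
    s=env.observe(); d=optics.get_image(name)
    if 'origin' in d: o=np.array(d['origin']);R=np.array(d['orientation'])
    else:
        T=np.array(d['tool_from_camera']);Rt=np.array(s['tool_rot']);o=np.array(s['position'])+Rt@T[:3,3];R=Rt@T[:3,:3]
    im=np.array(d['image'])[:,:,::-1].copy()
    if fn: cv2.imwrite('pics/'+fn,im)
    return im,np.array(d['intrinsics']),o,R
def ray(u,v,K,R): return R@np.linalg.inv(K)@np.array([u,v,1.])
def onz(u,v,z,K,o,R):
    r=ray(u,v,K,R); return o+r*(z-o[2])/r[2]
def proj(p,K,o,R):
    c=K@(R.T@(np.array(p)-o)); return c[:2]/c[2]
E
python3 - <<'E'
from h import *
for n in('top','side'):
    im,K,o,R=shot(n,n+'1.png'); print(n,K.tolist(),o,R.round(3).tolist())
print(env.observe())
E
```

```text
pics
top [[441.59266071962963, 0.0, 322.81957497877255], [0.0, 441.59266071962963, 240.6587548806699], [0.0, 0.0, 1.0]] [ 0.48380253 -0.24471325  1.41574654] [[0.026, -0.994, 0.103], [-1.0, -0.024, 0.013], [-0.011, -0.103, -0.995]]
side [[482.42578786921206, 0.0, 324.52318420486193], [0.0, 482.42578786921206, 235.2466343715941], [0.0, 0.0, 1.0]] [0.13800792 0.85940621 0.88715336] [[-0.921, -0.226, 0.318], [-0.39, 0.529, -0.754], [0.002, -0.818, -0.575]]
{'time_s': 0.1, 'q': array([-8.07468285e+01,  2.18388589e+01,  7.43789882e+01, -4.12710309e-04,
        8.38596479e+01, -1.23353998e+01]), 'qvel': array([ 0.19445988, -0.05847167, -0.08741005,  0.02909237, -0.09273635,
       -0.02614583]), 'joint_efforts': array([ 4.31218708e-03, -4.49220014e+01, -2.31657940e+01, -1.80696793e-04,
        3.64002437e-03,  1.76446002e-05]), 'position': array([ 0.20232024, -0.51113734,  0.22086571]), 'tool_rot': array([[ 9.29849643e-01,  3.67939656e-01, -2.24553677e-04],
       [ 3.67939617e-01, -9.29848729e-01,  1.33379088e-03],
       [ 2.81953606e-04, -1.32284717e-03, -9.99999085e-01]]), 'ft_force': array([-0.04376539, -0.52427324, -0.20474791]), 'wrist_torque': array([ 0.01228321,  0.00448073, -0.00111372]), 'gripper_force': 0.0, 'grip_width': 0.08539602873948837}
```

View pics/top1.png

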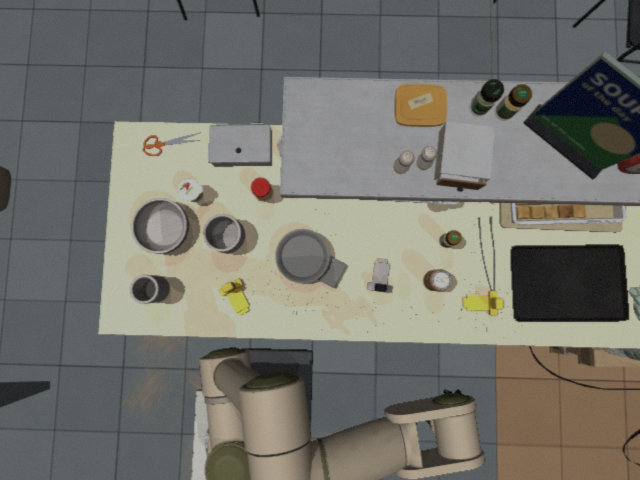

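View pics/side1.png

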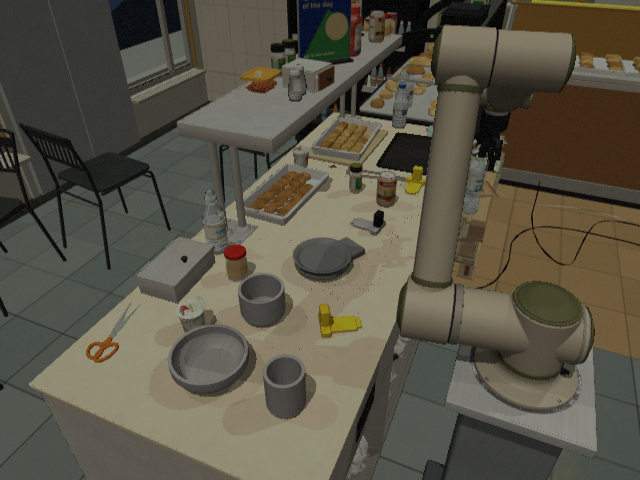

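The top view shows three grey covers at (160,226), (224,233) and (150,290). The cradle is at (303,256), with its front block at (336,272). The grey blade with its black grip is at (380,275). The two yellow look-alikes are at (236,297) and (485,302), and I'll leave them alone. The bystanders are the tub at (190,188), the red-capped jar at (261,188), and possibly the can at (439,281).

Run:
```python
from h import *
im,K,o,R=shot('top')
c=im[150:330,120:480]; cv2.imwrite('pics/c1.png',cv2.resize(c[:, :],(800,400),interpolation=cv2.INTER_CUBIC))
hsv=cv2.cvtColor(im,cv2.COLOR_BGR2HSV)
m=((hsv[:,:,1]<30)&(hsv[:,:,2]<190)).astype(np.uint8)*255
m=cv2.morphologyEx(m,cv2.MORPH_OPEN,np.ones((3,3)))
for ct in cv2.findContours(m,cv2.RETR_EXTERNAL,cv2.CHAIN_APPROX_NONE)[0]:
    x,y,w,h=cv2.boundingRect(ct)
    if cv2.contourArea(ct)>60 and 110<x<500 and 120<y<335:
        (cx,cy),r=cv2.minEnclosingCircle(ct); print((x,y,w,h),cv2.contourArea(ct),(round(cx,1),round(cy,1)),round(r,1),[onz(cx,cy,z,K,o,R)[:2].round(3).tolist() for z in (0,.04,.09)])
```

```text
(272, 306, 14, 14) 93.0 (277.7, 312.6) 8.5 [[0.397, -0.089], [0.399, -0.093], [0.402, -0.099]]
(217, 297, 15, 15) 84.0 (224.0, 303.5) 9.6 [[0.421, 0.083], [0.423, 0.074], [0.425, 0.063]]
(433, 272, 18, 17) 234.0 (441.3, 279.7) 9.3 [[0.514, -0.606], [0.513, -0.596], [0.512, -0.583]]
(367, 259, 24, 34) 409.0 (380.3, 276.8) 18.1 [[0.519, -0.412], [0.518, -0.408], [0.516, -0.402]]
(275, 229, 71, 58) 2648.0 (309.9, 259.7) 35.7 [[0.567, -0.186], [0.565, -0.188], [0.562, -0.19]]
(202, 214, 42, 39) 1210.0 (221.8, 235.7) 21.9 [[0.638, 0.101], [0.634, 0.091], [0.628, 0.079]]
(112, 202, 19, 23) 235.0 (121.5, 212.8) 13.0 [[0.705, 0.433], [0.699, 0.413], [0.691, 0.389]]
(121, 198, 67, 56) 2535.5 (154.0, 226.5) 33.8 [[0.663, 0.323], [0.658, 0.307], [0.651, 0.287]]
(188, 182, 15, 19) 111.0 (193.0, 191.0) 10.3 [[0.783, 0.203], [0.774, 0.19], [0.764, 0.174]]
(165, 135, 29, 11) 153.0 (179.0, 142.5) 14.2 [[0.945, 0.258], [0.932, 0.244], [0.916, 0.226]]
```

View pics/c1.png

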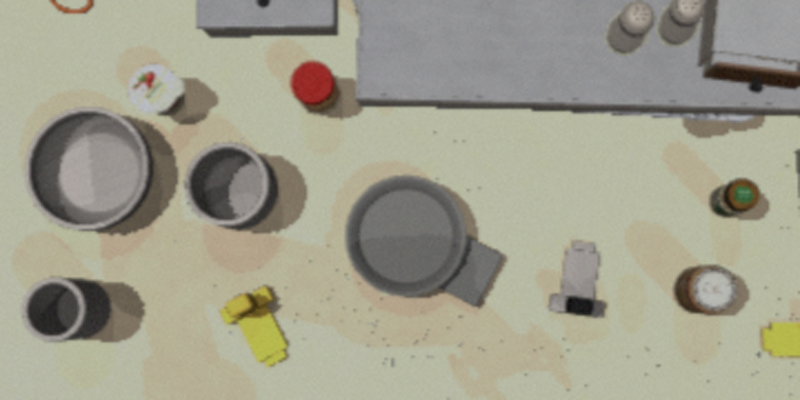

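Rim widths in the enlarged crop come to about 171, 114 and 84 mm. That makes them cover1 at (160,226), cover3 at (224,233) and cover4 at (150,290), so cover2 is absent. The crop also confirms the blade: it is the grey one with the black grip at (380,288), and the yellow ones are decoys.

```bash
cat >> h.py <<'E'
from scipy.spatial.transform import Rotation as Ro
def goto(p,yaw=None):
    """yaw: world angle (deg) of tool y, tool straight down; prints shift+turn fractions"""
    s=env.observe();R0=np.array(s['tool_rot']);d=R0.T@(np.array(p)-s['position'])
    a=np.arctan2(R0[1,1],R0[0,1]) if yaw is None else np.radians(yaw)
    y=np.array([np.cos(a),np.sin(a),0]);z=np.array([0,0,-1.]);Rd=np.column_stack([np.cross(y,z),y,z])
    t=Ro.from_matrix(R0.T@Rd).as_rotvec(degrees=True)
    print('shift',(d/.5).round(3).tolist(),'turn',(t/120).round(3).tolist(),'rows~',np.ceil(max(np.linalg.norm(d)/.0417,np.linalg.norm(t)/7.16)))
E
python3 - <<'E'
from h import *
im,K,o,R=shot('top')
for n,u,v,z in(('c1',90,169,.058),('c3',231,185,.09),('c4',55,308,.106),('cradle',406,236,.042),('tub',156,90,.07),('jar',313,85,.086),('can?',713,289,.115),('block',478,272,.022),('grip',580,305,.066)):
    print(n,onz(120+u/2.222,150+v/2.222,z,K,o,R).round(3))
d=optics.get_image('wrist'); print(d['intrinsics'],np.array(d['tool_from_camera']).round(4))
goto([.42,-.15,.36],-20)
E
```

```text
c1 [0.657 0.28  0.058]
c3 [0.636 0.073 0.09 ]
c4 [0.463 0.296 0.106]
cradle [ 0.575 -0.165  0.042]
tub [0.769 0.189 0.07 ]
jar [ 0.778 -0.033  0.086]
can? [ 0.511 -0.576  0.115]
block [ 0.528 -0.268  0.022]
grip [ 0.485 -0.407  0.066]
[[370.5394983    0.         316.04593053]
 [  0.         370.5394983  245.24409369]
 [  0.           0.           1.        ]] [[ 4.000e-04 -9.658e-01 -2.592e-01  6.450e-02]
 [ 1.000e+00  4.000e-04 -1.000e-04 -2.000e-04]
 [ 2.000e-04 -2.592e-01  9.658e-01 -1.533e-01]
 [ 0.000e+00  0.000e+00  0.000e+00  1.000e+00]]
shift [0.671, -0.512, -0.277] turn [-0.0, -0.0, -0.403] rows~ 11.0
```

Emit:
arm_command:
  commands: [-1,0.67,-0.51,-0.28,0,0,-0.4,-1,0.67,-0.51,-0.28,0,0,-0.4,-1,0.67,-0.51,-0.28,0,0,-0.4,-1,0.67,-0.51,-0.28,0,0,-0.4,-1,0.67,-0.51,-0.28,0,0,-0.4,-1,0.67,-0.51,-0.28,0,0,-0.4,-1,0.67,-0.51,-0.28,0,0,-0.4,-1,0.67,-0.51,-0.28,0,0,-0.4,-1,0.67,-0.51,-0.28,0,0,-0.4,-1,0.67,-0.51,-0.28,0,0,-0.4,-1,0.67,-0.51,-0.28,0,0,-0.4,-1,0.67,-0.51,-0.28,0,0,-0.4]
  newtons: 70

```text
time_s: 1.25
position: [0.4218, -0.1477, 0.3633]
tool_rot: [[0.344, 0.939, 0.003], [0.939, -0.344, -0.001], [0.0, 0.004, -1.0]]
ft_force: [-0.6, 0.3, -0.7]
grip_width: 0.0852
gripper_force: 0.0
```

Run:
```python
from h import *
s=env.observe(); print(s['position'],s['q'].round(1),s['time_s'])
shot('wrist','w1.png')
goto([.42,.16,.36],25)
```

```text
[ 0.42176817 -0.14769052  0.36330786] [-3.460e+01  7.100e+00  7.170e+01  1.000e-01  1.011e+02 -1.450e+01] 1.25
shift [0.58, -0.215, 0.004] turn [0.001, 0.0, -0.376] rows~ 8.0
```

View pics/w1.png

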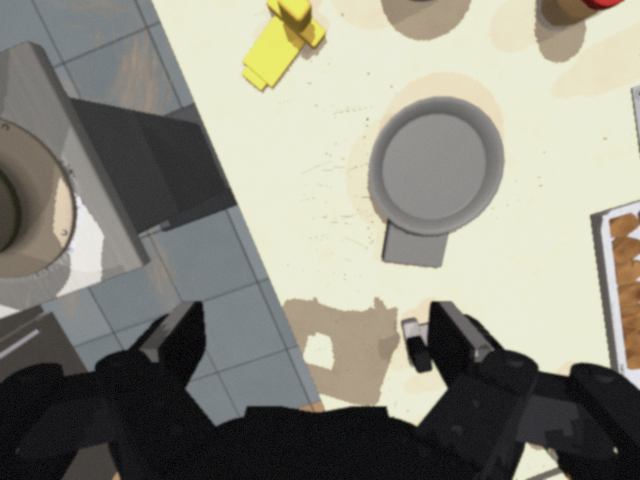

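The wrist view shows the cradle at about (436,165). Its front block ends in the edge (383,263)–(443,268), and the blade is partly hidden behind the finger at (415,345).

Run:
```python
from h import *
im,K,o,R=shot('wrist')
hsv=cv2.cvtColor(im,cv2.COLOR_BGR2HSV)
m=((hsv[:,:,1]<40)&(hsv[:,:,2]<185)).astype(np.uint8)*255
m[:90]=0;m[275:]=0;m[:,:350]=0;m[:,520:]=0
m=cv2.morphologyEx(m,cv2.MORPH_OPEN,np.ones((5,5)))
ct=max(cv2.findContours(m,cv2.RETR_EXTERNAL,cv2.CHAIN_APPROX_NONE)[0],key=cv2.contourArea)
p=ct[:,0]
W=np.array([onz(u,v,.042,K,o,R)[:2] for u,v in p if v<215])
A=np.c_[2*W,np.ones(len(W))];
for _ in range(3):
    s=np.linalg.lstsq(A,(W**2).sum(1),rcond=None)[0];c=s[:2];r=np.sqrt(s[2]+c@c);e=np.hypot(*(W-c).T)-r
    k=abs(e)<max(.003,1.5*e.std());print(c,r,abs(e).max(),k.sum());W=W[k];A=A[k]
q=p[p[:,1]>236]
print(q[:,0].min(),q[:,0].max(),cv2.boxPoints(cv2.minAreaRect(q)).round(1).tolist())
B=np.array([onz(u,v,.022,K,o,R)[:2] for u,v in q])
b=B-c; d=b.mean(0);d/=np.linalg.norm(d)
f=b@d; print('front',f.max(),'dir',d)
F=B[f>f.max()-.004]; print('edge',F.min(0),F.max(0),np.polyfit(F[:,1],F[:,0],1) )
(cx,cy),(w,h),an=cv2.minAreaRect((B*1e4).astype(np.float32)); print(cx,cy,w,h,an)
cv2.imwrite('pics/m1.png',m)
```

```text
[ 0.57637218 -0.16424763] 0.08448780315288615 0.0011640616163081097 296
[ 0.57637218 -0.16424763] 0.08448780315288615 0.0011640616163081097 296
[ 0.57637218 -0.16424763] 0.08448780315288615 0.0011640616163081097 296
383 448 [[383.0, 237.0], [448.0, 237.0], [448.0, 266.0], [383.0, 266.0]]
front 0.1349118878216187 dir [-0.44507936 -0.89549113]
edge [ 0.47932252 -0.29977864] [ 0.55159068 -0.26246468] [-1.94362613 -0.03471675]
5227.01953125 -2684.58544921875 418.0808410644531 882.196044921875 69.82230377197266
```

Emit:
arm_command:
  commands: [-1,0.58,-0.22,0,0,0,-0.38,-1,0.58,-0.22,0,0,0,-0.38,-1,0.58,-0.22,0,0,0,-0.38,-1,0.58,-0.22,0,0,0,-0.38,-1,0.58,-0.22,0,0,0,-0.38,-1,0.58,-0.22,0,0,0,-0.38,-1,0.58,-0.22,0,0,0,-0.38,-1,0.58,-0.22,0,0,0,-0.38,-1,0.58,-0.22,0,0,0,-0.38,-1,0.58,-0.22,0,0,0,-0.38]

```text
time_s: 2.18
position: [0.4181, 0.1587, 0.3607]
tool_rot: [[-0.426, 0.905, -0.001], [0.905, 0.426, -0.001], [0.0, -0.001, -1.0]]
ft_force: [1.4, -0.3, 0.3]
grip_width: 0.0854
gripper_force: 0.0
```

Run:
```python
from h import *
s=env.observe(); print(s['position'],s['q'].round(1),s['time_s'])
im,K,o,R=shot('wrist','w2.png')
for p in ([.657,.28,.058],[.636,.073,.09],[.463,.296,.106]): print(proj(p,K,o,R))
```

```text
[0.41812223 0.15871215 0.36074628] [  5.6   7.3  71.8  -0.  101.  -19.6] 2.1833
[535.21063534 194.70442209]
[443.53766412 338.49038172]
[412.99053812 106.63408467]
```

View pics/w2.png

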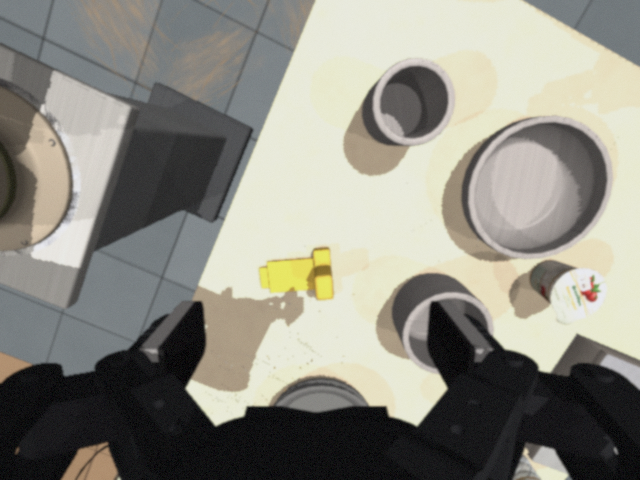

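The wrist view shows cover4's rim at (413,102), cover1's at (538,188) and cover3's at (448,333). The tub is at (575,293) and a yellow decoy is at (300,273).

```bash
cat >> h.py <<'E'
from scipy.optimize import least_squares
def ring(im,K,o,R,c0,rad,z,vmin=110,smax=40,bad=None):
    """centre of the light rim (outer radius rad, wall 8 mm) at height z"""
    hsv=cv2.cvtColor(im,cv2.COLOR_BGR2HSV)
    m=(hsv[:,:,1]<smax)&(hsv[:,:,2]>vmin)
    m[:, :]&=True
    v,u=np.nonzero(m); P=np.c_[u,v,np.ones(len(u))]@np.linalg.inv(K).T@R.T
    W=(o+P*((z-o[2])/P[:,2])[:,None])[:,:2]; c=np.array(c0)
    for b in (.012,.009,.007,.006,.006,.006):
        e=np.hypot(*(W-c).T)-(rad-.004);k=abs(e)<b
        f=least_squares(lambda p:np.hypot(*(W[k]-p[:2]).T)-p[2],[*c,rad-.004],loss='soft_l1',f_scale=.002)
        c=f.x[:2]
    a=np.degrees(np.arctan2(*(W[k]-c).T[::-1])); cov=len(np.unique((a//10)))
    print('centre',c.round(4),'r_mid',f.x[2].round(4),'exp',rad-.004,'std',e[k].std().round(4),'n',k.sum(),'cov/36',cov); return c
E
python3 - <<'E'
from h import *
im,K,o,R=shot('wrist')
hsv=cv2.cvtColor(im,cv2.COLOR_BGR2HSV)
for q in((606,188),(452,100),(407,320),(90+300,400)):print(hsv[q[1],q[0]])
ring(im,K,o,R,[.657,.28],.088,.058)
ring(im,K,o,R,[.636,.073],.058,.09)
ring(im,K,o,R,[.463,.296],.043,.106)
E
```

```text
[ 10  14 160]
[ 13  15 207]
[  5  16 173]
[ 25  40 232]
centre [0.6604 0.2877] r_mid 0.0839 exp 0.08399999999999999 std 0.0033 n 3917 cov/36 36
centre [0.6405 0.0795] r_mid 0.0545 exp 0.054000000000000006 std 0.0032 n 1513 cov/36 30
centre [0.4618 0.3012] r_mid 0.0396 exp 0.03899999999999999 std 0.0032 n 2661 cov/36 36
```

Run:
```python
from h import *
im,K,o,R=shot('top')
ring(im,K,o,R,[.6604,.2877],.088,.058,120)
c=np.array([.6604,.2877]);y=np.array([.905,.426]);y/=np.linalg.norm(y);g=c-.084*y;print(g)
goto([*g,.14],25.2);goto([*g,.056],25.2)
```

```text
centre [0.6599 0.2886] r_mid 0.0837 exp 0.08399999999999999 std 0.0028 n 497 cov/36 36
[0.58439904 0.25192496]
shift [0.03, 0.381, 0.442] turn [-0.0, 0.0, -0.001] rows~ 8.0
shift [0.03, 0.381, 0.61] turn [-0.0, 0.0, -0.001] rows~ 9.0
```

Emit:
arm_command:
  commands: [-1,0.03,0.38,0.44,0,0,0,-1,0.03,0.38,0.44,0,0,0,-1,0.03,0.38,0.44,0,0,0,-1,0.03,0.38,0.44,0,0,0,-1,0.03,0.38,0.44,0,0,0,-1,0.03,0.38,0.44,0,0,0,-1,0.03,0.38,0.44,0,0,0,-1,0.03,0.38,0.44,0,0,0,-1,0.03,0.38,0.44,0,0,0,-1,0.03,0.38,0.55,0,0,0,-1,0.03,0.38,0.61,0,0,0,-1,0.03,0.38,0.61,0,0,0]

```text
time_s: 3.33
position: [0.5806, 0.2515, 0.0519]
tool_rot: [[-0.424, 0.906, -0.009], [0.906, 0.424, -0.002], [0.002, -0.009, -1.0]]
ft_force: [-1.6, 0.1, -1.0]
grip_width: 0.0852
gripper_force: 0.0
```

Emit:
arm_command:
  commands: [-1,0,0,0,0,0,0,0.5,0,0,0,0,0,0,1,0,0,0,0,0,0,1,0,0,0,0,0,0,1,0,0,0,0,0,0,1,0,0,0,0,0,0,1,0,0,0,0,0,0,1,0,0,0,0,0,0,1,0,0,0,0,0,0,1,0,0,0,0,0,0,1,0,0,0,0,0,0,1,0,0,0,0,0,0]
  newtons: 70

```text
time_s: 4.33
position: [0.5836, 0.2536, 0.0564]
tool_rot: [[-0.426, 0.905, -0.0], [0.905, 0.426, 0.0], [0.0, -0.0, -1.0]]
ft_force: [-0.6, -0.1, 1.0]
grip_width: -0.0
gripper_force: 0.0
```

Run:
```python
from h import *
im,K,o,R=shot('side'); c=im[270:450,120:360]; cv2.imwrite('pics/s2.png',cv2.resize(c,(800,600)))
```

```text
(no output)
```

View pics/s2.png

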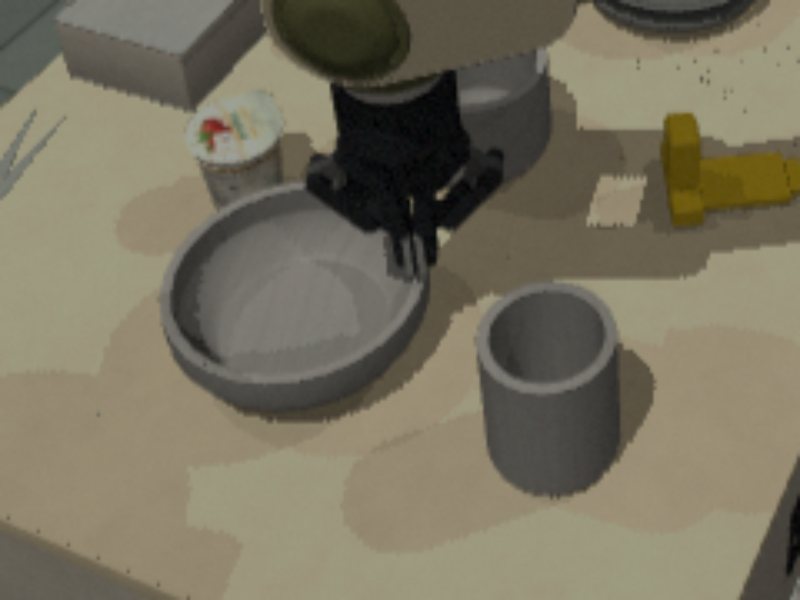

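Run:
```python
from h import *
s=env.observe();print(s['grip_width'],s['gripper_force'],s['ft_force'],s['position'])
for n in('wrist','side','top'):
    im,K,o,R=shot(n,n+'_g.png'); print(n);ring(im,K,o,R,[.66,.288],.088,.058); print(proj(s['position'],K,o,R))
im=cv2.imread('pics/wrist_g.png'); cv2.imwrite('pics/wg.png',im)
```

```text
-0.00015320910569172123 0.0 [0.28404492 0.53032875 0.66996482] [0.58362602 0.25358498 0.05635828]
wrist
centre [0.6593 0.2876] r_mid 0.0833 exp 0.08399999999999999 std 0.0029 n 10600 cov/36 17
[318.06351171 298.67745147]
side
centre [0.6595 0.2905] r_mid 0.0829 exp 0.08399999999999999 std 0.0023 n 426 cov/36 26
[245.78600456 351.11015441]
top
centre [0.6626 0.2875] r_mid 0.0825 exp 0.08399999999999999 std 0.0027 n 290 cov/36 24
[167.58987073 249.84815668]
```

View pics/wg.png

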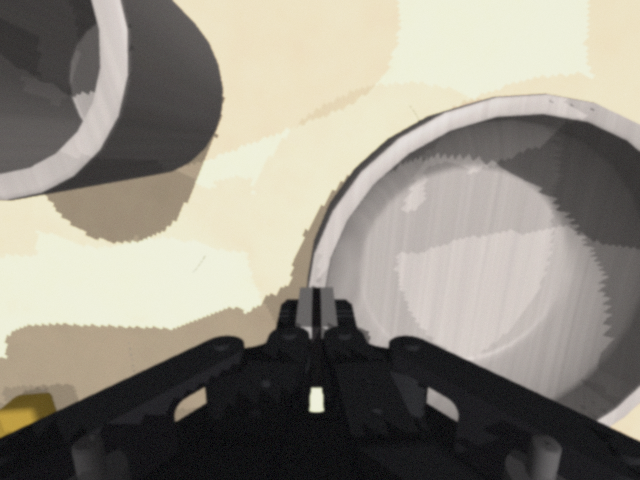

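Emit:
arm_command:
  commands: [1,0,0,-0.04,0,0,0,1,0,0,-0.1,0,0,0,1,0,0,-0.12,0,0,0,1,0,0,-0.12,0,0,0,1,0,0,-0.12,0,0,0]

```text
time_s: 4.95
position: [0.5835, 0.2535, 0.1161]
tool_rot: [[-0.426, 0.905, 0.0], [0.905, 0.426, 0.0], [-0.0, 0.0, -1.0]]
ft_force: [-0.2, -0.2, -0.8]
grip_width: -0.0003
gripper_force: 0.0
```

Run:
```python
from h import *
s=env.observe();print(s['grip_width'],s['gripper_force'],s['ft_force'],s['position'])
im,K,o,R=shot('side'); c=im[240:420,120:360]; cv2.imwrite('pics/s3.png',cv2.resize(c,(800,600)))
```

```text
-0.0002906360082926861 0.0 [-0.17041399 -0.18992199 -0.84906503] [0.58347821 0.25354789 0.11609267]
```

View pics/s3.png

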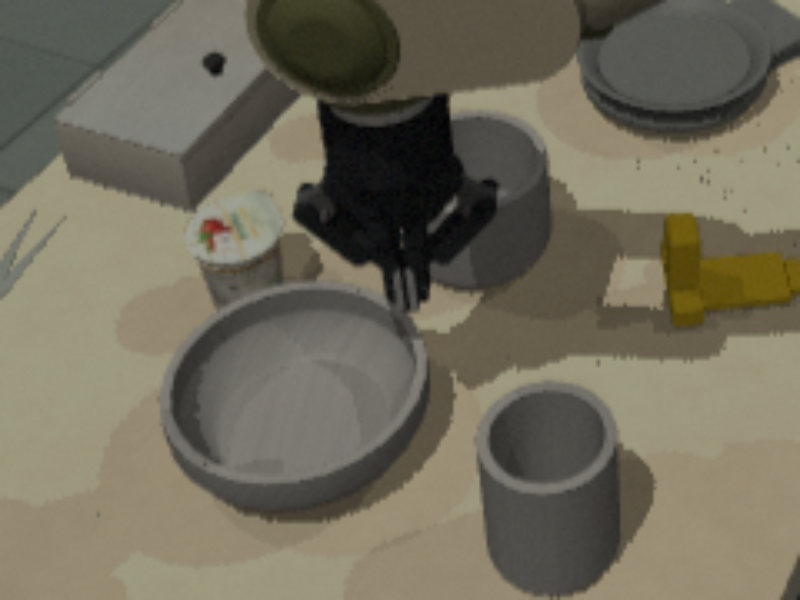

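Run:
```python
from h import *
s=env.observe()
im,K,o,R=shot('side'); p=s['position']
for dz in(0,-.01,-.019,-.03): print(dz,proj(p+[0,0,dz],K,o,R))
c=im[300:345,210:270]; c=cv2.resize(c,(800,600),interpolation=cv2.INTER_NEAREST)
cv2.imwrite('pics/s4.png',c)
im,K,o,R=shot('wrist')
for dz in(0,-.01,-.019,-.03): print(dz,proj(p+[0,0,dz],K,o,R))
cv2.imwrite('pics/w4.png',cv2.resize(im[250:370,240:400],(800,600),interpolation=cv2.INTER_CUBIC))
```

```text
0 [243.54781228 332.62490246]
-0.01 [243.98428445 335.85564171]
-0.019 [244.37303287 338.73313279]
-0.03 [244.84301059 342.21187798]
0 [318.36348591 299.07060403]
-0.01 [318.29171424 290.5993386 ]
-0.019 [318.2335951  283.73949161]
-0.03 [318.16964516 276.1914309 ]
```

View pics/s4.png

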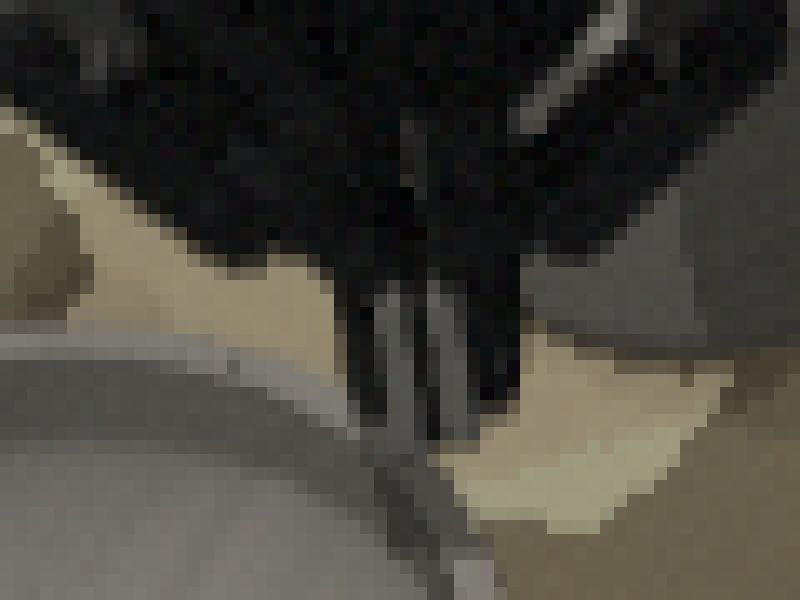

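View pics/w4.png

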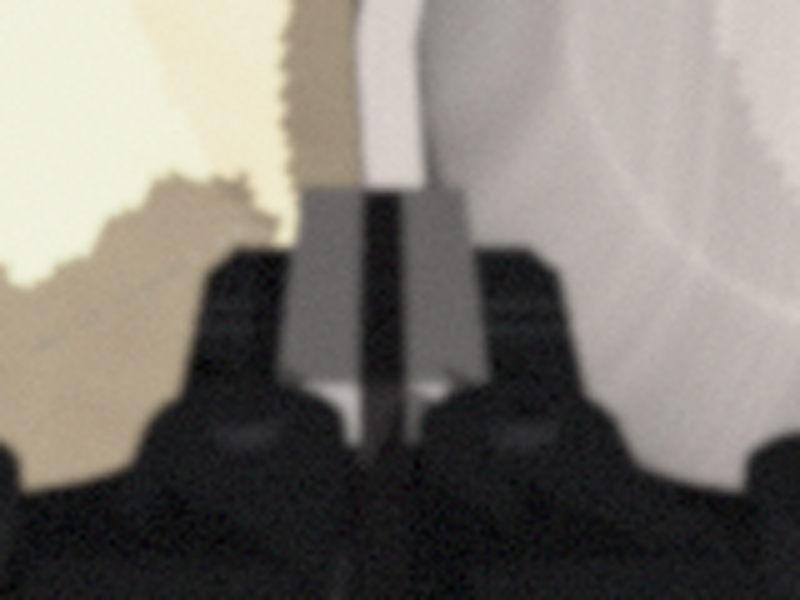

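The pads' gap is visible, but the tips show up at about TCP height instead of 19 mm ahead of it, so the fingers closed above the rim. I'll probe the bare counter gently to measure where the tips really are.

Run:
```python
from h import *
goto([.52,.17,.03],25.2)
```

```text
shift [-0.097, -0.184, 0.17] turn [-0.001, -0.0, -0.0] rows~ 4.0
```

Emit:
arm_command:
  commands: [1,-0.1,-0.18,0,0,0,0,1,-0.1,-0.18,0,0,0,0,1,-0.1,-0.18,0,0,0,0,1,-0.1,-0.18,0.08,0,0,0,1,-0.1,-0.18,0.16,0,0,0,1,-0.1,-0.18,0.17,0,0,0,1,-0.1,-0.18,0.17,0,0,0,1,-0.1,-0.18,0.17,0,0,0]

```text
time_s: 5.77
position: [0.5241, 0.1702, 0.0322]
tool_rot: [[-0.426, 0.905, 0.0], [0.905, 0.426, 0.0], [-0.0, 0.0, -1.0]]
ft_force: [-0.0, -0.0, 0.7]
grip_width: -0.0
gripper_force: 0.0
```

Emit:
arm_command:
  commands: [1,0,0,0.004,0,0,0,1,0,0,0.008,0,0,0,1,0,0,0.012,0,0,0,1,0,0,0.016,0,0,0,1,0,0,0.016,0,0,0,1,0,0,0.016,0,0,0]

```text
time_s: 6.27
position: [0.5235, 0.1701, 0.0236]
tool_rot: [[-0.426, 0.905, 0.0], [0.905, 0.426, 0.0], [-0.0, 0.0, -1.0]]
ft_force: [-0.1, -0.7, 0.2]
grip_width: 0.0004
gripper_force: 0.0
```

Emit:
arm_command:
  commands: [1,0,0,0.004,0,0,0,1,0,0,0.008,0,0,0,1,0,0,0.012,0,0,0,1,0,0,0.012,0,0,0]

```text
time_s: 6.6
position: [0.5232, 0.17, 0.0169]
tool_rot: [[-0.426, 0.905, -0.001], [0.905, 0.426, -0.0], [0.0, -0.001, -1.0]]
ft_force: [-0.1, -0.2, -0.2]
grip_width: 0.0003
gripper_force: 0.0
```

Emit:
arm_command:
  commands: [1,0,0,0.004,0,0,0,1,0,0,0.008,0,0,0,1,0,0,0.008,0,0,0]

```text
time_s: 6.85
position: [0.5233, 0.17, 0.013]
tool_rot: [[-0.426, 0.905, -0.001], [0.905, 0.426, -0.0], [0.0, -0.001, -1.0]]
ft_force: [-0.3, 0.0, 0.1]
grip_width: -0.0001
gripper_force: 0.0
```

Emit:
arm_command:
  commands: [1,0,0,0.004,0,0,0,1,0,0,0.008,0,0,0,1,0,0,0.008,0,0,0]

```text
time_s: 7.1
position: [0.5233, 0.17, 0.009]
tool_rot: [[-0.426, 0.905, -0.001], [0.905, 0.426, -0.0], [0.0, -0.001, -1.0]]
ft_force: [0.1, 0.4, -0.5]
grip_width: 0.0002
gripper_force: 0.0
```

Emit:
arm_command:
  commands: [1,0,0,0.004,0,0,0,1,0,0,0.008,0,0,0,1,0,0,0.008,0,0,0]

```text
time_s: 7.35
position: [0.5233, 0.17, 0.005]
tool_rot: [[-0.426, 0.905, -0.001], [0.905, 0.426, -0.0], [0.0, -0.001, -1.0]]
ft_force: [-1.1, -0.4, 0.3]
grip_width: 0.0
gripper_force: 0.0
```

Emit:
arm_command:
  commands: [1,0,0,0.002,0,0,0,1,0,0,0.004,0,0,0,1,0,0,0.004,0,0,0]

```text
time_s: 7.6
position: [0.5234, 0.17, 0.0033]
tool_rot: [[-0.426, 0.905, -0.0], [0.905, 0.426, -0.0], [0.0, -0.0, -1.0]]
ft_force: [0.4, -0.1, -0.7]
grip_width: -0.0
gripper_force: 0.0
```

Emit:
arm_command:
  commands: [1,0,0,0.002,0,0,0,1,0,0,0.004,0,0,0,1,0,0,0.004,0,0,0]

```text
time_s: 7.85
position: [0.5234, 0.17, 0.0013]
tool_rot: [[-0.426, 0.905, -0.0], [0.905, 0.426, -0.0], [0.0, -0.0, -1.0]]
ft_force: [-0.9, 0.3, 0.4]
grip_width: 0.0
gripper_force: 0.0
```

Emit:
arm_command:
  commands: [1,0,0,0.002,0,0,0,1,0,0,0.004,0,0,0,1,0,0,0.004,0,0,0]

```text
time_s: 8.1
position: [0.5234, 0.17, -0.0008]
tool_rot: [[-0.426, 0.905, -0.0], [0.905, 0.426, -0.0], [0.0, -0.0, -1.0]]
ft_force: [-0.5, 0.3, 0.0]
grip_width: 0.0
gripper_force: 0.0
```

Run:
```python
from h import *
s=env.observe();p=s['position'];print(p,s['ft_force'])
im,K,o,R=shot('side'); 
for dz in(0,.01,.02,.03): print(dz,proj([p[0],p[1],dz],K,o,R))
u,v=proj([p[0],p[1],0],K,o,R).astype(int)
c=im[v-35:v+10,u-30:u+30]; print(u,v); cv2.imwrite('pics/s5.png',cv2.resize(c,(800,600),interpolation=cv2.INTER_NEAREST))
```

```text
[ 0.52338134  0.1700044  -0.00075523] [-0.47574483  0.34995898  0.0291529 ]
0 [287.81833633 349.91439557]
0.01 [287.64150027 347.04830641]
0.02 [287.46288102 344.1533159 ]
0.03 [287.28245147 341.22898468]
287 349
```

View pics/s5.png

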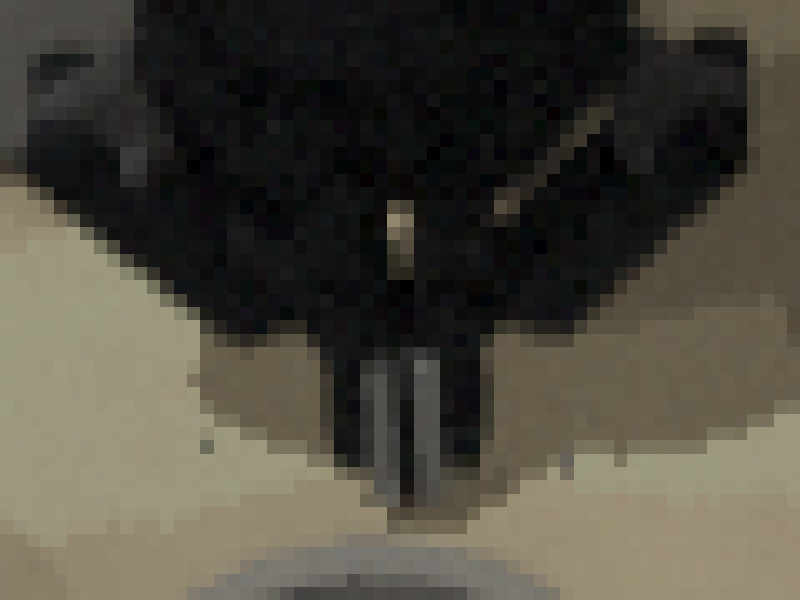

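Emit:
arm_command:
  commands: [1,0,0,0.002,0,0,0,1,0,0,0.004,0,0,0,1,0,0,0.004,0,0,0]

```text
time_s: 8.4
position: [0.5233, 0.17, -0.0028]
tool_rot: [[-0.426, 0.905, -0.0], [0.905, 0.426, -0.0], [0.0, -0.0, -1.0]]
ft_force: [0.9, -0.5, -0.5]
grip_width: 0.0
gripper_force: 0.0
```

Emit:
arm_command:
  commands: [1,0,0,0.002,0,0,0,1,0,0,0.004,0,0,0,1,0,0,0.004,0,0,0]

```text
time_s: 8.65
position: [0.5234, 0.17, -0.0048]
tool_rot: [[-0.426, 0.905, -0.0], [0.905, 0.426, -0.0], [0.0, -0.0, -1.0]]
ft_force: [-0.6, 0.1, -0.1]
grip_width: -0.0003
gripper_force: 0.0
```

Emit:
arm_command:
  commands: [1,0,0,0.002,0,0,0,1,0,0,0.004,0,0,0,1,0,0,0.004,0,0,0]

```text
time_s: 8.9
position: [0.5234, 0.17, -0.0068]
tool_rot: [[-0.426, 0.905, -0.0], [0.905, 0.426, -0.0], [0.0, -0.0, -1.0]]
ft_force: [0.4, 0.8, -1.3]
grip_width: -0.0002
gripper_force: 0.0
```

Emit:
arm_command:
  commands: [1,0,0,0.002,0,0,0,1,0,0,0.004,0,0,0,1,0,0,0.004,0,0,0]

```text
time_s: 9.15
position: [0.5234, 0.17, -0.0088]
tool_rot: [[-0.426, 0.905, -0.0], [0.905, 0.426, -0.0], [0.0, -0.0, -1.0]]
ft_force: [0.1, 0.6, 0.1]
grip_width: 0.0001
gripper_force: 0.0
```

Emit:
arm_command:
  commands: [1,0,0,0.002,0,0,0,1,0,0,0.004,0,0,0,1,0,0,0.004,0,0,0]

```text
time_s: 9.4
position: [0.5236, 0.17, -0.0098]
tool_rot: [[-0.426, 0.905, 0.001], [0.905, 0.426, -0.0], [-0.0, 0.001, -1.0]]
ft_force: [-2.6, -0.2, 8.5]
grip_width: -0.0001
gripper_force: 4.2
```

The tips touch the counter when the TCP reads −9.5 mm. When shut they therefore sit 9.5 mm behind the reported TCP, not 19 mm ahead, so I'll correct every height for that.

Run:
```python
from h import *
g=np.array([.6600,.2880])-.084*np.array([.905,.426])
goto([*g,.12],25.2);goto([*g,.028],25.2)
```

```text
shift [0.097, 0.179, -0.26] turn [0.0, 0.0, -0.0] rows~ 4.0
shift [0.097, 0.179, -0.076] turn [0.0, 0.0, -0.0] rows~ 3.0
```

Emit:
arm_command:
  commands: [1,0,0,-0.08,0,0,0,1,0,0,-0.16,0,0,0,0,0,0,-0.26,0,0,0,-1,0.097,0.179,-0.26,0,0,0,-1,0.097,0.179,-0.26,0,0,0,-1,0.097,0.179,-0.26,0,0,0,-1,0.097,0.179,-0.26,0,0,0,-1,0.097,0.179,-0.26,0,0,0,-1,0.097,0.179,-0.16,0,0,0,-1,0.097,0.179,-0.1,0,0,0,-1,0.097,0.179,-0.076,0,0,0,-1,0.097,0.179,-0.076,0,0,0]

```text
time_s: 10.4
position: [0.5812, 0.2505, 0.0237]
tool_rot: [[-0.425, 0.905, -0.008], [0.905, 0.425, -0.002], [0.002, -0.008, -1.0]]
ft_force: [-1.0, 0.1, -0.3]
grip_width: 0.0854
gripper_force: 0.0
```

Emit:
arm_command:
  commands: [-1,0,0,0,0,0,0,0.5,0,0,0,0,0,0,1,0,0,0,0,0,0,1,0,0,0,0,0,0,1,0,0,0,0,0,0,1,0,0,0,0,0,0,1,0,0,0,0,0,0,1,0,0,0,0,0,0,1,0,0,0,0,0,0,1,0,0,0,0,0,0,1,0,0,0,0,0,0,1,0,0,0,0,0,0]

```text
time_s: 11.4
position: [0.5841, 0.252, 0.0279]
tool_rot: [[-0.426, 0.905, 0.001], [0.905, 0.426, 0.0], [-0.0, 0.001, -1.0]]
ft_force: [0.4, -0.0, 6.1]
grip_width: 0.006
gripper_force: 71.2
```

Emit:
arm_command:
  commands: [1,0,0,-0.02,0,0,0,1,0,0,-0.06,0,0,0,1,0,0,-0.12,0,0,0,1,0,0,-0.2,0,0,0,1,0,0,-0.26,0,0,0,1,0,0,-0.28,0,0,0,1,0,0,-0.28,0,0,0,1,0,0,-0.28,0,0,0]

```text
time_s: 12.07
position: [0.583, 0.2519, 0.166]
tool_rot: [[-0.426, 0.905, -0.003], [0.905, 0.426, -0.001], [0.001, -0.003, -1.0]]
ft_force: [-0.1, 0.2, -2.6]
grip_width: 0.0062
gripper_force: 70.1
```

Run:
```python
from h import *
s=env.observe();p=s['position'];print(p,s['ft_force'],s['wrist_torque'],s['grip_width'])
R0=s['tool_rot'];c0=p+R0@np.array([0,.084,0])
for n in('wrist','top','side'):
    im,K,o,R=shot(n,n+'_h.png')
    for z in (p[2]+.025,p[2]+.030,p[2]+.035):
        c=ring(im,K,o,R,c0[:2],.088,z); print(n,z.round(3),'tool',(R0.T@(np.array([*c,p[2]])-p)).round(4))
```

```text
[0.58303169 0.25185052 0.16597931] [-0.06314796  0.18172052 -2.61042581] [-0.13012952  0.20565212 -0.00148738] 0.006222023892243665
centre [0.6749 0.2945] r_mid 0.0876 exp 0.08399999999999999 std 0.0036 n 8759 cov/36 10
wrist 0.191 tool [-0.0005  0.1013 -0.0003]
centre [0.6721 0.2858] r_mid 0.0938 exp 0.08399999999999999 std 0.0035 n 10534 cov/36 12
wrist 0.196 tool [-0.0072  0.0951 -0.0002]
centre [0.653  0.2908] r_mid 0.0819 exp 0.08399999999999999 std 0.0031 n 15052 cov/36 13
wrist 0.201 tool [ 0.0054  0.0799 -0.0002]
centre [0.6582 0.2916] r_mid 0.0829 exp 0.08399999999999999 std 0.0028 n 342 cov/36 24
top 0.191 tool [ 0.0039  0.085  -0.0002]
centre [0.6572 0.2893] r_mid 0.0829 exp 0.08399999999999999 std 0.0028 n 332 cov/36 24
top 0.196 tool [ 0.0023  0.083  -0.0002]
centre [0.6562 0.2871] r_mid 0.0829 exp 0.08399999999999999 std 0.0027 n 322 cov/36 23
top 0.201 tool [ 0.0008  0.0812 -0.0002]
centre [0.6579 0.2911] r_mid 0.0829 exp 0.08399999999999999 std 0.0022 n 391 cov/36 27
side 0.191 tool [ 0.0037  0.0845 -0.0002]
centre [0.654  0.2953] r_mid 0.0824 exp 0.08399999999999999 std 0.002 n 376 cov/36 28
side 0.196 tool [ 0.0091  0.0827 -0.0002]
centre [0.6507 0.2988] r_mid 0.0819 exp 0.08399999999999999 std 0.0025 n 385 cov/36 27
side 0.201 tool [ 0.0136  0.0812 -0.0002]
```

Run:
```python
from h import *
goto([.493,-.1514,.166],-10)
```

```text
shift [-0.653, -0.506, -0.001] turn [-0.002, 0.0, 0.293] rows~ 10.0
```

Emit:
arm_command:
  commands: [1,-0.026,-0.02,0,0,0,0.012,1,-0.085,-0.066,0,0,0,0.038,1,-0.15,-0.116,0,0,0,0.067,1,-0.215,-0.167,0,0,0,0.097,1,-0.281,-0.218,0,0,0,0.126,1,-0.346,-0.268,0,0,0,0.155,1,-0.411,-0.319,0,0,0,0.185,1,-0.477,-0.369,0,0,0,0.214,1,-0.542,-0.42,0,0,0,0.243,1,-0.6,-0.466,0,0,0,0.27,1,-0.64,-0.496,0,0,0,0.287,1,-0.653,-0.506,0,0,0,0.293]

```text
time_s: 13.22
position: [0.4926, -0.1543, 0.1661]
tool_rot: [[0.179, 0.984, -0.002], [0.984, -0.179, 0.0], [0.0, -0.002, -1.0]]
ft_force: [1.2, 0.7, -1.9]
grip_width: 0.0065
gripper_force: 70.1
```

Run:
```python
from h import *
s=env.observe();p=s['position'];print(p,s['ft_force'],s['grip_width'])
R0=s['tool_rot'];c0=p+R0@np.array([.002,.084,0])
for n in('top',):
    im,K,o,R=shot(n,n+'_h.png')
    for z in (p[2]+.026,p[2]+.030):
        c=ring(im,K,o,R,c0[:2],.088,z); print(n,z.round(3),'tool',(R0.T@(np.array([*c,p[2]])-p)).round(4))
    goto([.493,-.1514,.059],-10)
```

```text
[ 0.49264946 -0.15434524  0.16610939] [ 1.18453208  0.7040324  -1.90521851] 0.00645382927328439
centre [ 0.5755 -0.1653] r_mid 0.084 exp 0.08399999999999999 std 0.0028 n 349 cov/36 22
top 0.192 tool [ 0.004   0.0834 -0.0002]
centre [ 0.5755 -0.1657] r_mid 0.0837 exp 0.08399999999999999 std 0.0029 n 357 cov/36 22
top 0.196 tool [ 0.0036  0.0835 -0.0002]
shift [0.005, -0.0, 0.214] turn [-0.001, -0.0, -0.002] rows~ 3.0
```

Emit:
arm_command:
  commands: [1,0,0,0.06,0,0,0,1,0,0,0.12,0,0,0,1,0,0,0.17,0,0,0,1,0,0,0.195,0,0,0,1,0,0,0.205,0,0,0,1,0,0,0.21,0,0,0,1,0,0,0.214,0,0,0,1,0,0,0.214,0,0,0]

```text
time_s: 13.93
position: [0.4942, -0.1509, 0.0608]
tool_rot: [[0.173, 0.985, 0.001], [0.985, -0.173, -0.0], [-0.0, 0.001, -1.0]]
ft_force: [0.8, 0.1, -2.6]
grip_width: 0.0064
gripper_force: 70.1
```

Emit:
arm_command:
  commands: [1,-0.004,-0.003,0.002,0,0,0,1,-0.004,-0.003,0.004,0,0,0,1,-0.004,-0.003,0.006,0,0,0,1,-0.004,-0.003,0.008,0,0,0,1,-0.004,-0.003,0.008,0,0,0]

```text
time_s: 14.35
position: [0.4926, -0.1532, 0.0578]
tool_rot: [[0.173, 0.985, 0.002], [0.985, -0.173, -0.001], [-0.001, 0.003, -1.0]]
ft_force: [-2.4, 1.3, 9.6]
grip_width: 0.0064
gripper_force: 71.8
```

Contact at the expected height. I'll release it and lift away.

Emit:
arm_command:
  commands: [0.5,0,0,0,0,0,0,0,0,0,0,0,0,0,-1,0,0,0,0,0,0,-1,0,0,0,0,0,0,-1,0,0,0,0,0,0,-1,0,0,0,0,0,0,-1,0,0,0,0,0,0,-1,0,0,-0.02,0,0,0,-1,0,0,-0.08,0,0,0,-1,0,0,-0.16,0,0,0,-1,0,0,-0.26,0,0,0,-1,0,0,-0.26,0,0,0]

```text
time_s: 15.35
position: [0.494, -0.1538, 0.1927]
tool_rot: [[0.173, 0.985, 0.009], [0.985, -0.173, -0.005], [-0.004, 0.01, -1.0]]
ft_force: [1.2, -1.3, 0.6]
grip_width: 0.0855
gripper_force: 0.0
```

Run:
```python
from h import *
im,K,o,R=shot('top'); print('c1');ring(im,K,o,R,[.576,-.164],.088,.088)
print('c3');ring(im,K,o,R,[.6405,.0795],.058,.09); print('c4');ring(im,K,o,R,[.462,.301],.043,.106)
im,K,o,R=shot('wrist'); print('w c1');ring(im,K,o,R,[.576,-.164],.088,.088)
im,K,o,R=shot('side'); print('side c3');ring(im,K,o,R,[.6405,.0795],.058,.09); print('c4');ring(im,K,o,R,[.462,.301],.043,.106)
```

```text
c1
centre [ 0.5754 -0.1632] r_mid 0.0834 exp 0.08399999999999999 std 0.0027 n 272 cov/36 22
c3
centre [0.6386 0.0831] r_mid 0.054 exp 0.054000000000000006 std 0.0029 n 335 cov/36 36
c4
centre [0.4625 0.3008] r_mid 0.0395 exp 0.03899999999999999 std 0.0023 n 224 cov/36 36
w c1
centre [ 0.5739 -0.1651] r_mid 0.0845 exp 0.08399999999999999 std 0.0027 n 7952 cov/36 34
side c3
centre [0.6385 0.0844] r_mid 0.0545 exp 0.054000000000000006 std 0.0017 n 61 cov/36 21
c4
centre [0.4628 0.3033] r_mid 0.0398 exp 0.03899999999999999 std 0.0018 n 105 cov/36 22
```

Run:
```python
from h import *
goto([.5848,.0788,.19],5);goto([.5848,.0788,.060],5)
```

```text
shift [0.488, 0.103, -0.007] turn [0.0, 0.0, -0.125] rows~ 6.0
shift [0.488, 0.102, 0.253] turn [0.0, 0.0, -0.125] rows~ 7.0
```

Emit:
arm_command:
  commands: [-1,0.488,0.102,0,0,0,-0.125,-1,0.488,0.102,0,0,0,-0.125,-1,0.488,0.102,0,0,0,-0.125,-1,0.488,0.102,0,0,0,-0.125,-1,0.488,0.102,0,0,0,-0.125,-1,0.488,0.102,0,0,0,-0.125,-1,0.488,0.102,0,0,0,-0.125,-1,0.488,0.102,0,0,0,-0.125]

```text
time_s: 16.17
position: [0.584, 0.0804, 0.1839]
tool_rot: [[-0.091, 0.996, -0.004], [0.996, 0.091, 0.0], [0.001, -0.004, -1.0]]
ft_force: [-1.4, 0.5, -0.2]
grip_width: 0.0856
gripper_force: 0.0
```

Run:
```python
from h import *
im,K,o,R=shot('wrist');c=ring(im,K,o,R,[.6386,.0831],.058,.09)
im,K,o,R=shot('top');c=ring(im,K,o,R,[.6386,.0831],.058,.09)
y=np.array([np.cos(.0873),np.sin(.0873)]);goto([*(c-.054*y),.06],5)
```

```text
centre [0.6389 0.0797] r_mid 0.0544 exp 0.054000000000000006 std 0.0027 n 5573 cov/36 36
centre [0.6389 0.084 ] r_mid 0.054 exp 0.054000000000000006 std 0.0031 n 232 cov/36 25
shift [0.002, 0.003, 0.25] turn [-0.001, -0.0, 0.0] rows~ 3.0
```

Emit:
arm_command:
  commands: [-1,-0.003,0.003,0.06,0,0,0,-1,-0.003,0.003,0.14,0,0,0,-1,-0.003,0.003,0.21,0,0,0,-1,-0.003,0.003,0.25,0,0,0,-1,-0.003,0.003,0.25,0,0,0,0.5,-0.003,0.003,0.25,0,0,0,1,-0.003,0.003,0.25,0,0,0,1,-0.003,0.003,0.25,0,0,0,1,-0.003,0.003,0.25,0,0,0,1,-0.003,0.003,0.25,0,0,0,1,-0.003,0.003,0.25,0,0,0,1,-0.003,0.003,0.25,0,0,0]

```text
time_s: 17.27
position: [0.5865, 0.0772, 0.0621]
tool_rot: [[-0.088, 0.996, 0.001], [0.996, 0.088, -0.0], [-0.0, 0.001, -1.0]]
ft_force: [-0.5, -1.1, 3.5]
grip_width: 0.0078
gripper_force: 69.6
```

Emit:
arm_command:
  commands: [1,0,0,0,0,0,0,1,0,0,0,0,0,0,1,0,0,0,0,0,0,1,0,0,-0.02,0,0,0,1,0,0,-0.08,0,0,0,1,0,0,-0.15,0,0,0,1,0,0,-0.23,0,0,0,1,0,0,-0.28,0,0,0,1,0,0,-0.3,0,0,0,1,0,0,-0.3,0,0,0,1,0,0,-0.3,0,0,0]

```text
time_s: 18.18
position: [0.5855, 0.0773, 0.2102]
tool_rot: [[-0.088, 0.996, -0.002], [0.996, 0.088, 0.0], [0.0, -0.002, -1.0]]
ft_force: [0.1, 0.1, -1.3]
grip_width: 0.0078
gripper_force: 69.7
```

```bash
cat > meas.py <<'E'
from h import *
import sys
rad=float(sys.argv[1])
s=env.observe();p=s['position'];print(p,s['ft_force'],s['grip_width'])
R0=s['tool_rot'];c0=p+R0@np.array([.002,rad-.004,0])
for n in('wrist','top','side'):
    im,K,o,R=shot(n)
    for z in (p[2]+.026,p[2]+.030):
        c=ring(im,K,o,R,c0[:2],rad,z); print(n,z.round(3),'tool',(R0.T@(np.array([*c,p[2]])-p)).round(4))
E
python3 meas.py .058
```

```text
[0.58554397 0.07734895 0.21020153] [ 0.07678989  0.09935056 -1.28104259] 0.0077862011227533634
centre [0.639  0.0819] r_mid 0.055 exp 0.054000000000000006 std 0.0026 n 14317 cov/36 27
wrist 0.236 tool [-0.0001  0.0536 -0.0001]
centre [0.6372 0.084 ] r_mid 0.0535 exp 0.054000000000000006 std 0.0026 n 14757 cov/36 27
wrist 0.24 tool [ 0.0021  0.052  -0.0001]
centre [0.6505 0.0765] r_mid 0.0524 exp 0.054000000000000006 std 0.0034 n 182 cov/36 24
top 0.236 tool [-0.0066  0.0646 -0.0001]
centre [0.6506 0.0751] r_mid 0.0525 exp 0.054000000000000006 std 0.0034 n 185 cov/36 24
top 0.24 tool [-0.008   0.0646 -0.0001]
centre [0.6388 0.0873] r_mid 0.0546 exp 0.054000000000000006 std 0.0031 n 95 cov/36 14
side 0.236 tool [ 0.0052  0.054  -0.0001]
centre [0.636  0.0921] r_mid 0.0544 exp 0.054000000000000006 std 0.0032 n 99 cov/36 14
side 0.24 tool [ 0.0103  0.0515 -0.0001]
```

Run:
```python
from h import *
goto([.5215,-.1561,.21],-10)
```

```text
shift [-0.454, -0.168, -0.001] turn [-0.002, -0.0, 0.125] rows~ 6.0
```

Emit:
arm_command:
  commands: [1,-0.02,-0.007,0,0,0,0.005,1,-0.075,-0.028,0,0,0,0.02,1,-0.14,-0.052,0,0,0,0.04,1,-0.21,-0.078,0,0,0,0.06,1,-0.28,-0.104,0,0,0,0.08,1,-0.35,-0.13,0,0,0,0.1,1,-0.41,-0.152,0,0,0,0.115,1,-0.44,-0.163,0,0,0,0.122,1,-0.454,-0.168,0,0,0,0.125,1,-0.454,-0.168,0,0,0,0.125,1,-0.454,-0.168,0,0,0,0.125]

```text
time_s: 19.25
position: [0.5222, -0.1558, 0.211]
tool_rot: [[0.173, 0.985, -0.001], [0.985, -0.173, 0.001], [0.001, -0.001, -1.0]]
ft_force: [0.2, 0.2, -0.8]
grip_width: 0.0079
gripper_force: 69.7
```

```bash
python3 meas.py .058; python3 -c "
from h import *
goto([.5215,-.1561,.106],-10)"
```

```text
[ 0.52220597 -0.15583407  0.2110233 ] [ 0.17554012  0.21370029 -0.76582822] 0.007913276275046285
centre [ 0.5754 -0.1653] r_mid 0.055 exp 0.054000000000000006 std 0.0028 n 15568 cov/36 26
wrist 0.237 tool [-0.0001  0.0541 -0.    ]
centre [ 0.5748 -0.1628] r_mid 0.0539 exp 0.054000000000000006 std 0.0031 n 17117 cov/36 26
wrist 0.241 tool [ 0.0022  0.053  -0.    ]
centre [ 0.5935 -0.166 ] r_mid 0.0508 exp 0.054000000000000006 std 0.0032 n 117 cov/36 20
top 0.237 tool [ 0.0023  0.0719 -0.0001]
centre [ 0.5935 -0.1665] r_mid 0.0508 exp 0.054000000000000006 std 0.0033 n 113 cov/36 20
top 0.241 tool [ 0.0019  0.0721 -0.0001]
centre [ 0.539  -0.1633] r_mid 0.054 exp 0.054000000000000006 std nan n 0 cov/36 0
side 0.237 tool [-0.0044  0.0179 -0.    ]
centre [ 0.514  -0.1591] r_mid 0.054 exp 0.054000000000000006 std nan n 0 cov/36 0
side 0.241 tool [-0.0047 -0.0075  0.    ]
shift [-0.003, -0.002, 0.211] turn [-0.0, -0.0, 0.001] rows~ 3.0
  ret = _var(a, axis=axis, dtype=dtype, out=out, ddof=ddof,
  arrmean = um.true_divide(arrmean, div, out=arrmean,
  ret = ret.dtype.type(ret / rcount)
```

Wrist camera puts the held cover3 at (0.575, −0.164), which is centred over the cradle. Lowering it now.

Emit:
arm_command:
  commands: [1,0,0,0.06,0,0,0,1,0,0,0.12,0,0,0,1,0,0,0.17,0,0,0,1,0,0,0.2,0,0,0,1,0,0,0.21,0,0,0,1,0,0,0.214,0,0,0,1,0,0,0.218,0,0,0,1,0,0,0.22,0,0,0,1,0,0,0.222,0,0,0,1,0,0,0.222,0,0,0]

```text
time_s: 20.23
position: [0.5226, -0.1563, 0.101]
tool_rot: [[0.173, 0.985, 0.001], [0.985, -0.173, -0.001], [-0.0, 0.001, -1.0]]
ft_force: [0.5, -1.1, -1.5]
grip_width: 0.0084
gripper_force: 69.8
```

Emit:
arm_command:
  commands: [1,0,0,0.002,0,0,0,1,0,0,0.004,0,0,0,1,0,0,0.006,0,0,0,1,0,0,0.006,0,0,0]

```text
time_s: 20.57
position: [0.5228, -0.1565, 0.1001]
tool_rot: [[0.173, 0.985, 0.003], [0.985, -0.173, -0.002], [-0.001, 0.003, -1.0]]
ft_force: [-6.1, 2.2, 19.3]
grip_width: 0.0078
gripper_force: 72.2
```

Emit:
arm_command:
  commands: [0.5,0,0,-0.004,0,0,0,0,0,0,-0.004,0,0,0,-1,0,0,-0.004,0,0,0,-1,0,0,-0.004,0,0,0,-1,0,0,-0.004,0,0,0,-1,0,0,-0.004,0,0,0,-1,0,0,-0.004,0,0,0,-1,0,0,-0.02,0,0,0,-1,0,0,-0.08,0,0,0,-1,0,0,-0.16,0,0,0,-1,0,0,-0.26,0,0,0,-1,0,0,-0.26,0,0,0]

```text
time_s: 21.57
position: [0.5241, -0.1571, 0.2347]
tool_rot: [[0.173, 0.985, 0.01], [0.985, -0.173, -0.006], [-0.004, 0.011, -1.0]]
ft_force: [-0.6, 0.5, 0.6]
grip_width: 0.0857
gripper_force: 0.0
```

Run:
```python
from h import *
for n in('top','wrist'):
    im,K,o,R=shot(n,n+'_p3.png'); print(n,'c1,c3');ring(im,K,o,R,[.576,-.164],.088,.088);ring(im,K,o,R,[.576,-.164],.058,.128)
    if n=='top': print('c4');c=ring(im,K,o,R,[.462,.301],.043,.106)
a=np.radians(33);goto([*(c-.039*np.array([np.cos(a),np.sin(a)])),.23],33)
```

```text
top c1,c3
centre [ 0.5747 -0.1632] r_mid 0.0838 exp 0.08399999999999999 std 0.0025 n 251 cov/36 21
centre [ 0.5819 -0.1664] r_mid 0.0512 exp 0.054000000000000006 std 0.0029 n 114 cov/36 19
c4
centre [0.4626 0.3008] r_mid 0.0395 exp 0.03899999999999999 std 0.0024 n 225 cov/36 36
wrist c1,c3
centre [ 0.5739 -0.1647] r_mid 0.0841 exp 0.08399999999999999 std 0.0027 n 6678 cov/36 36
centre [ 0.5745 -0.1654] r_mid 0.0544 exp 0.054000000000000006 std 0.0027 n 5662 cov/36 36
shift [0.827, -0.334, -0.003] turn [0.002, 0.002, -0.358] rows~ 11.0
```

Emit:
arm_command:
  commands: [-0.5,0.827,-0.334,0,0,0,-0.358,-0.5,0.827,-0.334,0,0,0,-0.358,-0.5,0.827,-0.334,0,0,0,-0.358,-0.5,0.827,-0.334,0,0,0,-0.358,-0.5,0.827,-0.334,0,0,0,-0.358,-0.5,0.827,-0.334,0,0,0,-0.358,-0.5,0.827,-0.334,0,0,0,-0.358,-0.5,0.827,-0.334,0,0,0,-0.358,-0.5,0.827,-0.334,0,0,0,-0.358,-0.5,0.827,-0.334,0,0,0,-0.358,-0.5,0.827,-0.334,0,0,0,-0.358,-0.5,0.827,-0.334,0,0,0,-0.358]

```text
time_s: 22.67
position: [0.4272, 0.284, 0.2259]
tool_rot: [[-0.549, 0.836, -0.003], [0.836, 0.549, 0.0], [0.002, -0.002, -1.0]]
ft_force: [-0.5, -0.6, 0.4]
grip_width: 0.0639
gripper_force: 0.0
```

Emit:
arm_command:
  commands: [-0.5,0,0,0,0,0,0,-0.5,0,0,0,0,0,0]

```text
time_s: 22.83
position: [0.4292, 0.2794, 0.2264]
tool_rot: [[-0.545, 0.839, -0.002], [0.839, 0.545, -0.001], [0.0, -0.002, -1.0]]
ft_force: [1.1, -0.1, -0.6]
grip_width: 0.0637
gripper_force: 0.0
```

Run:
```python
from h import *
for n in('top','wrist'):
    im,K,o,R=shot(n); c=ring(im,K,o,R,[.462,.301],.043,.106)
print(env.observe()['position'])
a=np.radians(33);goto([*(c-.039*np.array([np.cos(a),np.sin(a)])),.076],33)
```

```text
centre [0.4621 0.3012] r_mid 0.0399 exp 0.03899999999999999 std 0.0028 n 262 cov/36 36
centre [0.4626 0.2997] r_mid 0.0395 exp 0.03899999999999999 std 0.0028 n 3892 cov/36 36
[0.42965159 0.27890525 0.22691889]
shift [-0.001, 0.0, 0.302] turn [-0.001, -0.0, -0.001] rows~ 4.0
```

Emit:
arm_command:
  commands: [-0.5,0,0,0.07,0,0,0,-0.5,0,0,0.15,0,0,0,-0.5,0,0,0.22,0,0,0,-0.5,0,0,0.28,0,0,0,-0.5,0,0,0.302,0,0,0,-0.5,0,0,0.302,0,0,0,0.5,0,0,0.302,0,0,0,1,0,0,0.302,0,0,0,1,0,0,0.302,0,0,0,1,0,0,0.302,0,0,0,1,0,0,0.302,0,0,0,1,0,0,0.302,0,0,0]

```text
time_s: 23.93
position: [0.4301, 0.2801, 0.0776]
tool_rot: [[-0.545, 0.839, 0.002], [0.839, 0.545, 0.001], [-0.001, 0.002, -1.0]]
ft_force: [0.1, -1.0, 6.5]
grip_width: 0.0081
gripper_force: 65.1
```

Emit:
arm_command:
  commands: [1,0,0,0,0,0,0,1,0,0,0,0,0,0,1,0,0,-0.02,0,0,0,1,0,0,-0.08,0,0,0,1,0,0,-0.15,0,0,0,1,0,0,-0.23,0,0,0,1,0,0,-0.3,0,0,0,1,0,0,-0.34,0,0,0,1,0,0,-0.36,0,0,0,1,0,0,-0.36,0,0,0,1,0,0,-0.36,0,0,0]

```text
time_s: 24.85
position: [0.4292, 0.2799, 0.2562]
tool_rot: [[-0.545, 0.839, -0.0], [0.839, 0.545, 0.0], [0.0, 0.0, -1.0]]
ft_force: [-0.0, -0.6, -2.4]
grip_width: 0.008
gripper_force: 65.2
```

```bash
python3 meas.py .043 2>/dev/null| head -3
python3 - <<'E'
from h import *
a=np.radians(-10);y=np.array([np.cos(a),np.sin(a)]);x=np.array([-y[1],y[0]])
t=np.array([.5745,-.1652])-.039*y-.001*x; print(t);goto([*t,.256],-10)
E
```

```text
[0.42915627 0.27990884 0.2562419 ] [-0.03705094 -0.57697342 -2.36940191] 0.008037059778105874
centre [0.4625 0.2989] r_mid 0.0407 exp 0.03899999999999999 std 0.0027 n 9977 cov/36 28
wrist 0.282 tool [-0.0022  0.0383  0.    ]
[ 0.53591885 -0.15941253]
shift [-0.853, -0.299, -0.001] turn [-0.001, 0.0, 0.358] rows~ 11.0
```

Emit:
arm_command:
  commands: [1,-0.026,-0.009,0,0,0,0.011,1,-0.094,-0.033,0,0,0,0.039,1,-0.171,-0.06,0,0,0,0.072,1,-0.247,-0.087,0,0,0,0.104,1,-0.324,-0.114,0,0,0,0.136,1,-0.4,-0.14,0,0,0,0.168,1,-0.478,-0.167,0,0,0,0.2,1,-0.554,-0.194,0,0,0,0.233,1,-0.631,-0.221,0,0,0,0.265,1,-0.708,-0.248,0,0,0,0.297,1,-0.785,-0.275,0,0,0,0.33,1,-0.853,-0.299,0,0,0,0.358]

```text
time_s: 26.0
position: [0.5361, -0.1617, 0.2552]
tool_rot: [[0.177, 0.984, -0.002], [0.984, -0.177, 0.001], [0.001, -0.002, -1.0]]
ft_force: [0.5, -0.1, -1.0]
grip_width: 0.0082
gripper_force: 65.2
```

Emit:
arm_command:
  commands: [1,0,0,0,0,0,0,1,0,0,0,0,0,0,1,0,0,0,0,0,0]

```text
time_s: 26.25
position: [0.536, -0.1589, 0.2555]
tool_rot: [[0.173, 0.985, -0.002], [0.985, -0.173, 0.001], [0.001, -0.002, -1.0]]
ft_force: [0.2, 0.9, -1.6]
grip_width: 0.0079
gripper_force: 65.2
```

```bash
python3 meas.py .043 2>/dev/null| head -7
python3 - <<'E'
from h import *
goto([.5359,-.1594,.124],-10)
E
```

```text
[ 0.53597355 -0.15885542  0.25547057] [ 0.23588037  0.87158398 -1.58395279] 0.007855118440720593
centre [ 0.5737 -0.1677] r_mid 0.0403 exp 0.03899999999999999 std 0.0027 n 10660 cov/36 28
wrist 0.281 tool [-0.0021  0.0387 -0.0001]
centre [ 0.5733 -0.1655] r_mid 0.0394 exp 0.03899999999999999 std 0.0029 n 11492 cov/36 28
wrist 0.285 tool [-0.      0.0379 -0.0001]
centre [-1.7366  1.5943] r_mid 0.039 exp 0.03899999999999999 std nan n 0 cov/36 0
top 0.281 tool [ 1.3336 -2.5415  0.0061]
shift [-0.003, 0.0, 0.265] turn [-0.0, -0.0, 0.001] rows~ 4.0
```

Emit:
arm_command:
  commands: [1,0.001,0.002,0.06,0,0,0,1,0.001,0.002,0.13,0,0,0,1,0.001,0.002,0.19,0,0,0,1,0.001,0.002,0.23,0,0,0,1,0.001,0.002,0.25,0,0,0,1,0.001,0.002,0.256,0,0,0,1,0.001,0.002,0.26,0,0,0,1,0.001,0.002,0.264,0,0,0,1,0.001,0.002,0.266,0,0,0,1,0.001,0.002,0.266,0,0,0]

```text
time_s: 27.23
position: [0.5377, -0.159, 0.1242]
tool_rot: [[0.173, 0.985, 0.001], [0.985, -0.173, -0.001], [-0.0, 0.001, -1.0]]
ft_force: [0.9, 0.1, -1.8]
grip_width: 0.0079
gripper_force: 65.3
```

Emit:
arm_command:
  commands: [1,0,0,0.002,0,0,0,1,0,0,0.004,0,0,0,1,0,0,0.004,0,0,0]

```text
time_s: 27.48
position: [0.5377, -0.1594, 0.1236]
tool_rot: [[0.173, 0.985, 0.002], [0.985, -0.173, -0.002], [-0.002, 0.003, -1.0]]
ft_force: [-4.4, 0.4, 11.5]
grip_width: 0.0079
gripper_force: 66.8
```

Emit:
arm_command:
  commands: [0.5,0,0,-0.002,0,0,0,0,0,0,-0.002,0,0,0,-0.5,0,0,-0.002,0,0,0,-0.5,0,0,-0.002,0,0,0,-0.5,0,0,-0.002,0,0,0,-0.5,0,0,-0.002,0,0,0,-0.5,0,0,-0.02,0,0,0,-0.5,0,0,-0.08,0,0,0,-0.5,0,0,-0.16,0,0,0,-0.5,0,0,-0.24,0,0,0,-0.5,0,0,-0.26,0,0,0,-0.5,0,0,-0.26,0,0,0]

```text
time_s: 28.48
position: [0.5383, -0.1593, 0.2557]
tool_rot: [[0.173, 0.985, 0.007], [0.985, -0.173, -0.004], [-0.002, 0.007, -1.0]]
ft_force: [0.3, 0.1, -0.2]
grip_width: 0.0641
gripper_force: 0.0
```

Run:
```python
from h import *
for n in('wrist',):
    im,K,o,R=shot(n,n+'_p4.png')
    for r,z in((.088,.088),(.058,.128),(.043,.152)): ring(im,K,o,R,[.575,-.165],r,z)
print(env.observe()['position'])
# blade via top view
im,K,o,R=shot('top')
hsv=cv2.cvtColor(im,cv2.COLOR_BGR2HSV);g=im[250:305,355:410]
print(hsv[270,380],hsv[288,380])
cv2.imwrite('pics/b.png',g)
goto([.40,-.33,.33],-40)
```

```text
centre [ 0.5738 -0.1648] r_mid 0.0842 exp 0.08399999999999999 std 0.0027 n 5879 cov/36 36
centre [ 0.5734 -0.1637] r_mid 0.0541 exp 0.054000000000000006 std 0.0032 n 5614 cov/36 36
centre [ 0.5746 -0.167 ] r_mid 0.0396 exp 0.03899999999999999 std 0.0028 n 4349 cov/36 36
[ 0.53761439 -0.15895348  0.25305616]
[15 11 97] [165  96  16]
shift [-0.385, -0.211, -0.157] turn [-0.0, -0.0, 0.25] rows~ 6.0
```

All three rims are nested and centred to about 2 mm. Next is the blade, which needs a closer wrist look.

Run:
```python
from h import *
goto([.40,-.457,.30],-60)
```

```text
shift [-0.635, -0.167, -0.097] turn [-0.0, -0.0, 0.417] rows~ 8.0
```

Emit:
arm_command:
  commands: [-1,0,0,-0.08,0,0,0,-1,-0.635,-0.167,-0.097,0,0,0.417,-1,-0.635,-0.167,-0.097,0,0,0.417,-1,-0.635,-0.167,-0.097,0,0,0.417,-1,-0.635,-0.167,-0.097,0,0,0.417,-1,-0.635,-0.167,-0.097,0,0,0.417,-1,-0.635,-0.167,-0.097,0,0,0.417,-1,-0.635,-0.167,-0.097,0,0,0.417,-1,-0.635,-0.167,-0.097,0,0,0.417,-1,-0.635,-0.167,-0.097,0,0,0.417,-1,-0.635,-0.167,-0.097,0,0,0.417,-1,-0.635,-0.167,-0.097,0,0,0.417]

```text
time_s: 29.58
position: [0.4002, -0.4566, 0.2986]
tool_rot: [[0.866, 0.5, -0.001], [0.5, -0.866, 0.003], [0.0, -0.003, -1.0]]
ft_force: [0.3, 0.8, -0.7]
grip_width: 0.0853
gripper_force: 0.0
```

Run:
```python
from h import *
s=env.observe();print(s['position'],s['q'].round(0))
im,K,o,R=shot('wrist','wb.png')
for p in([.485,-.407,.066],[.514,-.284,.022],[.575,-.164,.042],[.511,-.576,.115]): print(proj(p,K,o,R))
```

```text
[ 0.40016683 -0.45656754  0.2986124 ] [-60.  26.  55.   0.  99.   0.]
[316.64610666 110.36642308]
[228.05459211  25.76587207]
[ 134.41619565 -120.35347805]
[494.20941294 178.59091042]
```

View pics/wb.png

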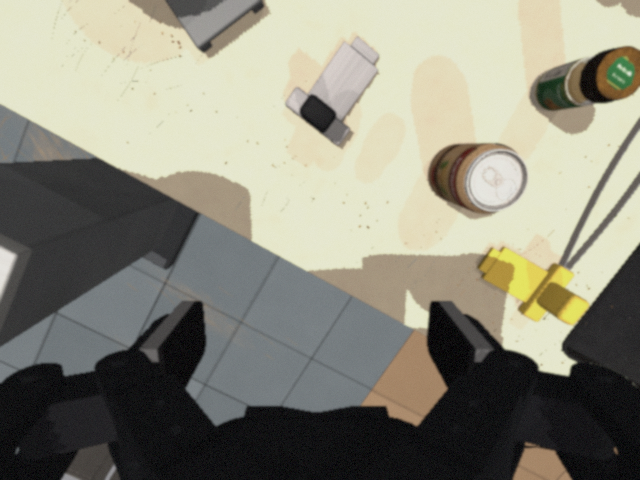

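The view shows the blade's black grip at (319,112) and its tongue reaching to (365,50). The drinks can is at (490,178), and the corners of the caddy's front block are at (205,48) and (262,8). The yellow part at (535,285) is the decoy.

```bash
cat > blade.py <<'E'
from h import *
im,K,o,R=shot('wrist'); hsv=cv2.cvtColor(im,cv2.COLOR_BGR2HSV)
def blob(m,box,k=3):
    n=np.zeros_like(m,np.uint8);x0,y0,x1,y1=box;n[y0:y1,x0:x1]=m[y0:y1,x0:x1]*255
    n=cv2.morphologyEx(n,cv2.MORPH_OPEN,np.ones((k,k)));cs=cv2.findContours(n,cv2.RETR_EXTERNAL,cv2.CHAIN_APPROX_NONE)[0]
    return max(cs,key=cv2.contourArea)[:,0]
def rect(q,z):
    W=np.array([onz(u,v,z,K,o,R)[:2] for u,v in q]).astype(np.float32)
    r=cv2.minAreaRect(W*1000);b=cv2.boxPoints(r)/1000
    e=[b[1]-b[0],b[2]-b[1]];e.sort(key=lambda a:-np.linalg.norm(a));L=e[0]/np.linalg.norm(e[0])
    return np.array(r[0])/1000,[np.linalg.norm(a).round(4) for a in e],L
E
cat > b1.py <<'E'
from blade import *
q=blob(hsv[:,:,2]<45,(280,70,360,150));c,e,L=rect(q,.066);print('grip top',c,e,'long axis deg',np.degrees(np.arctan2(L[1],L[0])))
q=blob((hsv[:,:,1]<35)&(hsv[:,:,2]>110)&(hsv[:,:,2]<230),(310,30,385,112));c,e,L=rect(q,.008);print('tongue',c,e,np.degrees(np.arctan2(L[1],L[0])),q.min(0),q.max(0))
q=blob((hsv[:,:,1]<45)&(hsv[:,:,2]<140),(150,0,280,60))
d=[]
for (u,v) in q:
    if v>6: d.append(onz(u,v,.022,K,o,R)[:2])
d=np.array(d); ax=np.array([.452,.892]); f=(d-[.5745,-.1645])@-ax; print('block front',f.max())
F=d[f>f.max()-.006]; v=np.linalg.svd(F-F.mean(0))[2][0]; print('front edge dir',np.degrees(np.arctan2(v[1],v[0])),F.min(0),F.max(0))
print([proj([.5745-.135*.452+s*.042*.892,-.1645-.135*.892-s*.042*.452,z],K,o,R).round(0) for s in(-1,1) for z in(0,.022)])
E
python3 b1.py
```

```text
grip top [ 0.48260422 -0.40908539] [np.float32(0.0307), np.float32(0.022)] long axis deg 83.24427
tongue [ 0.53705078 -0.41521954] [np.float32(0.0796), np.float32(0.0483)] -7.0303645 [310  38] [380 111]
block front 0.11338042996560384
front edge dir -40.18226947238733 [ 0.50400925 -0.26507757] [ 0.52360268 -0.24941532]
[array([203.,  57.]), array([197.,  52.]), array([265.,  10.]), array([262.,   2.])]
```

Run:
```python
from h import *
goto([.49,-.33,.28],-27)
```

```text
shift [0.281, -0.128, 0.039] turn [-0.001, -0.0, -0.274] rows~ 5.0
```

Emit:
arm_command:
  commands: [-1,0.281,-0.128,0.04,0,0,-0.274,-1,0.281,-0.128,0.04,0,0,-0.274,-1,0.281,-0.128,0.04,0,0,-0.274,-1,0.281,-0.128,0.04,0,0,-0.274,-1,0.281,-0.128,0.04,0,0,-0.274,-1,0.281,-0.128,0.04,0,0,-0.274,-1,0.281,-0.128,0.04,0,0,-0.274,-1,0.281,-0.128,0.04,0,0,-0.274]

```text
time_s: 30.35
position: [0.4896, -0.3316, 0.2801]
tool_rot: [[0.458, 0.889, 0.0], [0.889, -0.458, -0.0], [-0.0, 0.0, -1.0]]
ft_force: [-0.5, 0.3, 0.2]
grip_width: 0.0852
gripper_force: 0.0
```

Run:
```python
from h import *
s=env.observe();print(s['position'],s['tool_rot'][:2,1])
im,K,o,R=shot('wrist','ws.png')
ax=np.array([.452,.892]);c=np.array([.5745,-.1645]);n=np.array([.892,-.452])
for t,sd,z in((-.135,-.042,.022),(-.135,.042,.022),(-.09,-.042,.022),(-.09,.042,.022)): print(proj([*(c+t*ax+sd*n),z],K,o,R).round(0))
```

```text
[ 0.48964342 -0.33155694  0.28008159] [ 0.88883376 -0.45822976]
[278. 158.]
[356. 158.]
[276. 114.]
[356. 113.]
```

View pics/ws.png

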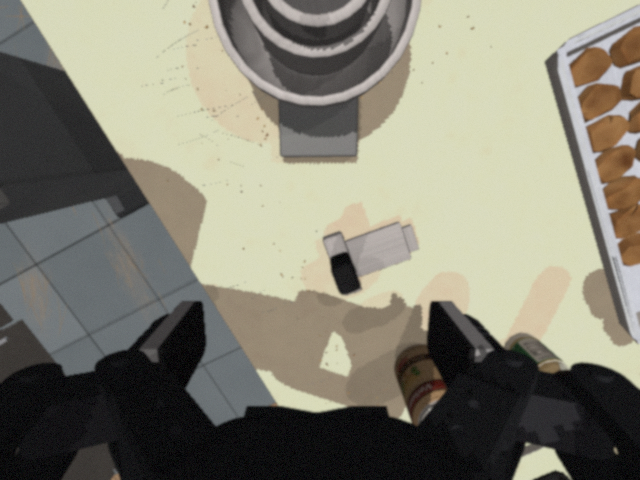

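The block appears at columns 280–357 with its front edge at row 157, within 2 px of prediction. The blade at (345,262) is in full view, so I'll fit both.

```bash
cat > b2.py <<'E'
from blade import *
q=blob((hsv[:,:,1]<60)&(hsv[:,:,2]<130),(265,112,372,170));
W=np.array([onz(u,v,.022,K,o,R)[:2] for u,v in q])
c=np.array([.5745,-.1645])
def fl(s):
    F=W[s];v=np.linalg.svd(F-F.mean(0))[2][0];v=v*np.sign(v[1]);return F.mean(0),np.degrees(np.arctan2(v[1],v[0]))
u,v=q.T
l=fl((u<290)&(v>118)&(v<152));r=fl((u>347)&(v>118)&(v<152));f=fl((v>152)&(u>288)&(u<350));print('sides',l,r,'front',f)
a=np.radians((l[1]+r[1])/2);ax=np.array([np.cos(a),np.sin(a)]);n=np.array([-ax[1],ax[0]])
print('axis',np.degrees(a),'mid off',((l[0]+r[0])/2-c)@n,'width',(l[0]-r[0])@n,'front',(f[0]-c)@ax)
q=blob(hsv[:,:,2]<45,(325,225,365,298));cc,e,L=rect(q,.066);print('grip top',cc,e,np.degrees(np.arctan2(L[1],L[0])))
q=blob((hsv[:,:,1]<35)&(hsv[:,:,2]>110)&(hsv[:,:,2]<225),(350,215,425,285));cc,e,L=rect(q,.008);print('tongue',cc,e,np.degrees(np.arctan2(L[1],L[0])))
E
python3 b2.py
```

```text
sides (array([ 0.4934269 , -0.24142458]), np.float64(95.69757051287462)) (array([ 0.55937568, -0.28594293]), np.float64(52.28610657936323)) front (array([ 0.51236388, -0.28205069]), np.float64(150.90636311821956))
axis 73.99183854611893 mid off 0.018881229382277077 width 0.07566846566541889 front -0.13012790700364577
grip top [ 0.48580957 -0.40138083] [np.float32(0.0424), np.float32(0.0215)] 81.659485
tongue [ 0.53629553 -0.41541019] [np.float32(0.0809), np.float32(0.0505)] -7.0148377
```

Run:
```python
from h import *
im,K,o,R=shot('wrist');g=cv2.GaussianBlur(cv2.cvtColor(im,cv2.COLOR_BGR2GRAY),(3,3),0).astype(float)
gx=np.gradient(g,axis=1);gy=np.gradient(g,axis=0)
P=lambda L:np.array([onz(u,v,.022,K,o,R)[:2] for u,v in L])
rows=range(122,150)
l=P([(268+np.argmin(gx[v,268:295]),v) for v in rows]);r=P([(345+np.argmax(gx[v,345:372]),v) for v in rows]);f=P([(u,150+np.argmax(gy[150:172,u])) for u in range(288,350)])
def fit(F):
    v=cv2.fitLine(F.astype(np.float32)*1000,cv2.DIST_HUBER,0,.01,.01).ravel();d=v[:2]*(np.sign(v[1]));return v[2:]/1000,np.degrees(np.arctan2(d[1],d[0]))
l,r,f=fit(l),fit(r),fit(f);print(l,r,f)
a=np.radians(np.mean([l[1],r[1],f[1]-90]));ax=np.array([np.cos(a),np.sin(a)]);n=np.array([-ax[1],ax[0]]);c=np.array([.5745,-.1645])
print('axis',np.degrees(a),'mid off',((l[0]+r[0])/2-c)@n,'width',(l[0]-r[0])@n,'front',(f[0]-c)@ax)
```

```text
(array([ 0.4878653 , -0.24602112], dtype=float32), np.float32(65.127754)) (array([ 0.56323004, -0.2856109 ], dtype=float32), np.float32(64.02745)) (array([ 0.5103787, -0.28878  ], dtype=float32), np.float32(152.75308))
axis 63.96943 mid off -0.00047600390544024065 width 0.085093744 front -0.13981270779829316
```

Run:
```python
from h import *
goto([.4835,-.409,.12],-97);goto([.4835,-.409,.018],-97)
```

```text
shift [-0.142, 0.06, 0.32] turn [0.0, 0.0, 0.581] rows~ 10.0
shift [-0.142, 0.06, 0.524] turn [0.0, 0.0, 0.581] rows~ 10.0
```

Emit:
arm_command:
  commands: [-1,-0.142,0.06,0.1,0,0,0.581,-1,-0.142,0.06,0.2,0,0,0.581,-1,-0.142,0.06,0.3,0,0,0.581,-1,-0.142,0.06,0.32,0,0,0.581,-1,-0.142,0.06,0.32,0,0,0.581,-1,-0.142,0.06,0.32,0,0,0.581,-1,-0.142,0.06,0.32,0,0,0.581,-1,-0.142,0.06,0.32,0,0,0.581,-1,-0.142,0.06,0.32,0,0,0.581,-1,-0.142,0.06,0.32,0,0,0.581,-1,-0.142,0.06,0.32,0,0,0.581,-1,-0.142,0.06,0.32,0,0,0.581]

```text
time_s: 31.5
position: [0.4839, -0.4087, 0.1199]
tool_rot: [[0.993, -0.118, -0.0], [-0.118, -0.993, -0.0], [-0.0, 0.0, -1.0]]
ft_force: [-0.5, -0.4, 0.1]
grip_width: 0.0852
gripper_force: 0.0
```

Run:
```python
from h import *
s=env.observe();print(s['position'])
im,K,o,R=shot('top');hsv=cv2.cvtColor(im,cv2.COLOR_BGR2HSV)
goto([.4835,-.409,.018],-97)
```

```text
[ 0.48387003 -0.40871184  0.11990647]
shift [-0.001, 0.001, 0.204] turn [0.0, -0.0, 0.002] rows~ 3.0
```

Emit:
arm_command:
  commands: [-1,0,0,0.07,0,0,0,-1,0,0,0.13,0,0,0,-1,0,0,0.18,0,0,0,-1,0,0,0.204,0,0,0,-1,0,0,0.204,0,0,0,0,0,0,0.204,0,0,0,1,0,0,0.204,0,0,0,1,0,0,0.204,0,0,0,1,0,0,0.204,0,0,0,1,0,0,0.204,0,0,0,1,0,0,0.204,0,0,0,1,0,0,0.204,0,0,0]
  newtons: 60

```text
time_s: 32.55
position: [0.4846, -0.4088, 0.0193]
tool_rot: [[0.993, -0.119, 0.001], [-0.119, -0.993, -0.002], [0.002, 0.002, -1.0]]
ft_force: [0.2, 1.0, 6.9]
grip_width: 0.0334
gripper_force: 60.8
```

Run:
```python
from h import *
s=env.observe();print(s['position'],s['grip_width'],s['gripper_force'],s['ft_force'])
goto([.4622,-.3909,.018+.02],-26.5)
```

```text
[ 0.48458297 -0.40876439  0.0193106 ] 0.033380500513853 60.82267642021179 [0.16999798 1.01478459 6.92867958]
shift [-0.049, -0.03, -0.038] turn [0.001, -0.0, -0.586] rows~ 10.0
```

Emit:
arm_command:
  commands: [1,0,0,-0.02,0,0,0,1,0,0,-0.038,0,0,-0.03,1,0,0,-0.038,0,0,-0.09,1,-0.01,-0.005,-0.038,0,0,-0.145,1,-0.02,-0.01,-0.038,0,0,-0.2,1,-0.03,-0.015,-0.038,0,0,-0.255,1,-0.04,-0.02,-0.038,0,0,-0.31,1,-0.049,-0.03,-0.038,0,0,-0.37,1,-0.049,-0.03,-0.038,0,0,-0.43,1,-0.049,-0.03,-0.038,0,0,-0.49,1,-0.049,-0.03,-0.038,0,0,-0.55,1,-0.049,-0.03,-0.038,0,0,-0.586]

```text
time_s: 33.55
position: [0.4616, -0.3904, 0.0375]
tool_rot: [[0.441, 0.898, 0.0], [0.898, -0.441, -0.0], [-0.0, 0.0, -1.0]]
ft_force: [0.0, -0.3, -2.6]
grip_width: 0.0329
gripper_force: 59.8
```

Emit:
arm_command:
  commands: [1,0,0,0,0,0,0,1,0,0,0,0,0,0]

```text
time_s: 33.72
position: [0.4616, -0.3905, 0.0373]
tool_rot: [[0.449, 0.894, 0.0], [0.894, -0.449, -0.0], [-0.0, 0.0, -1.0]]
ft_force: [0.4, 0.3, -1.4]
grip_width: 0.0333
gripper_force: 59.8
```

Run:
```python
from h import *
s=env.observe();p=s['position'];print(p,s['grip_width'],s['tool_rot'][:,1])
im,K,o,R=shot('wrist','wi.png')
cv2.imwrite('pics/wi.png',im)
# predicted pixels
ax=np.array([.446,.895]);n=np.array([-.895,.446]);c=np.array([.575,-.1645])
for nm,q,z in(('tongue tip L',p[:2]+.092*ax+.016*n,.028),('tip R',p[:2]+.092*ax-.016*n,.028),('mouth L',c-.136*ax+.042*n,.022),('mouth R',c-.136*ax-.042*n,.022)): print(nm,proj([*q,z],K,o,R).round(0))
goto([*(c-(.136+.117)*ax),.0195],-26.5)
```

```text
[ 0.46162727 -0.39049549  0.03729551] 0.03331236942608882 [ 8.93569242e-01 -4.48925380e-01  1.17769159e-04]
tongue tip L [278.  77.]
tip R [357.  76.]
mouth L [215.  13.]
mouth R [423.  12.]
shift [-0.0, 0.001, 0.035] turn [0.0, 0.0, -0.002] rows~ 1.0
```

View pics/wi.png

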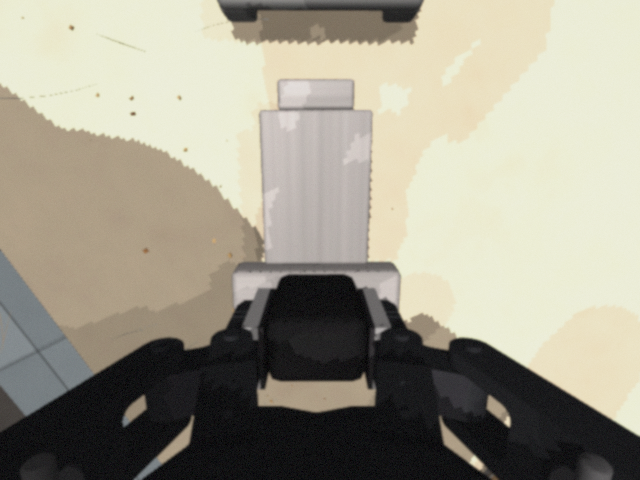

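The tongue (tip at columns 278–354, row 79) is parallel to the block. The block is centred on column 321 and the tongue on 316, so I need to shift about 2 mm along tool +y before inserting.

Emit:
arm_command:
  commands: [1,0,0.004,0.012,0,0,0,1,0,0.004,0.024,0,0,0,1,0,0.004,0.032,0,0,0,1,0.01,0.004,0.033,0,0,0,1,0.025,0.004,0.033,0,0,0,1,0.04,0.004,0.033,0,0,0,1,0.055,0.004,0.033,0,0,0,1,0.07,0.004,0.033,0,0,0,1,0.085,0.004,0.033,0,0,0,1,0.1,0.004,0.033,0,0,0,1,0.1,0.004,0.033,0,0,0]

```text
time_s: 34.68
position: [0.4864, -0.345, 0.0205]
tool_rot: [[0.445, 0.895, -0.0], [0.895, -0.445, 0.0], [0.0, -0.0, -1.0]]
ft_force: [0.2, -0.4, -2.5]
grip_width: 0.0333
gripper_force: 59.9
```

Emit:
arm_command:
  commands: [1,0.015,0,0,0,0,0,1,0.03,0,0,0,0,0,1,0.045,0,0,0,0,0,1,0.06,0,0,0,0,0,1,0.075,0,0,0,0,0,1,0.085,0,0,0,0,0,1,0.09,0,0,0,0,0,1,0.09,0,0,0,0,0]

```text
time_s: 35.35
position: [0.5061, -0.3058, 0.0204]
tool_rot: [[0.446, 0.895, -0.0], [0.895, -0.446, 0.0], [0.0, -0.0, -1.0]]
ft_force: [0.2, 0.4, -2.0]
grip_width: 0.0333
gripper_force: 59.9
```

Emit:
arm_command:
  commands: [1,0.003,0,0.001,0,0,0,1,0.006,0,0.001,0,0,0,1,0.009,0,0.001,0,0,0,1,0.012,0,0.001,0,0,0,1,0.012,0,0.001,0,0,0]

```text
time_s: 35.77
position: [0.5086, -0.3009, 0.0199]
tool_rot: [[0.447, 0.895, 0.0], [0.895, -0.447, 0.0], [0.0, -0.0, -1.0]]
ft_force: [-0.5, -0.3, -1.5]
grip_width: 0.0335
gripper_force: 59.9
```

Emit:
arm_command:
  commands: [1,0.003,0,0.001,0,0,0,1,0.006,0,0.001,0,0,0,1,0.008,0,0.001,0,0,0,1,0.008,0,0.001,0,0,0]

```text
time_s: 36.1
position: [0.5104, -0.2973, 0.0194]
tool_rot: [[0.447, 0.895, 0.0], [0.895, -0.447, 0.0], [0.0, 0.0, -1.0]]
ft_force: [0.0, 0.4, -2.5]
grip_width: 0.0332
gripper_force: 59.9
```

Emit:
arm_command:
  commands: [1,0.002,0,0,0,0,0,1,0.004,0,0,0,0,0,1,0.004,0,0,0,0,0]

```text
time_s: 36.35
position: [0.5112, -0.2957, 0.0195]
tool_rot: [[0.447, 0.895, -0.0], [0.895, -0.447, -0.0], [-0.0, 0.0, -1.0]]
ft_force: [-0.2, -0.6, -0.5]
grip_width: 0.0333
gripper_force: 60.0
```

Emit:
arm_command:
  commands: [1,0.002,0,0,0,0,0,1,0.004,0,0,0,0,0,1,0.004,0,0,0,0,0]

```text
time_s: 36.6
position: [0.5113, -0.2956, 0.0197]
tool_rot: [[0.447, 0.895, -0.001], [0.895, -0.447, -0.003], [-0.003, 0.0, -1.0]]
ft_force: [-6.8, -8.7, 0.3]
grip_width: 0.0331
gripper_force: 60.2
```

Emit:
arm_command:
  commands: [1,0.002,0,0,0,0,0,1,0.003,0,0,0,0,0,1,0.003,0,0,0,0,0]

```text
time_s: 36.85
position: [0.5114, -0.2955, 0.0199]
tool_rot: [[0.447, 0.894, -0.002], [0.894, -0.447, -0.005], [-0.005, 0.0, -1.0]]
ft_force: [-10.7, -14.3, 0.5]
grip_width: 0.033
gripper_force: 60.2
```

Shoulder contact, with the force along the slot. I'll ease off, release and retreat upward.

Emit:
arm_command:
  commands: [1,-0.004,0,0.001,0,0,0,0.5,-0.004,0,0.001,0,0,0,0,-0.004,0,0.001,0,0,0,-1,-0.004,0,0.001,0,0,0,-1,-0.004,0,0.001,0,0,0,-1,-0.004,0,0.001,0,0,0,-1,-0.004,0,0.001,0,0,0,-1,-0.004,0,-0.02,0,0,0,-1,-0.004,0,-0.08,0,0,0,-1,-0.1,0,-0.16,0,0,0,-1,-0.16,0,-0.24,0,0,0,-1,-0.22,0,-0.3,0,0,0]

```text
time_s: 37.85
position: [0.4722, -0.3732, 0.1504]
tool_rot: [[0.446, 0.895, 0.0], [0.895, -0.446, -0.0], [-0.0, 0.001, -1.0]]
ft_force: [0.1, -1.0, -0.8]
grip_width: 0.0857
gripper_force: 0.0
```

Emit:
arm_command:
  commands: [-1,-0.08,0,-0.1,0,0,0,-1,-0.08,0,-0.2,0,0,0,-1,-0.08,0,-0.2,0,0,0,-1,-0.08,0,-0.2,0,0,0,-1,-0.08,0,-0.2,0,0,0]

```text
time_s: 38.27
position: [0.4548, -0.409, 0.25]
tool_rot: [[0.447, 0.894, 0.002], [0.894, -0.447, -0.003], [-0.001, 0.003, -1.0]]
ft_force: [0.1, 0.8, -2.0]
grip_width: 0.0858
gripper_force: 0.0
```

```bash
cat > fin.py <<'E'
from blade import *
print(env.observe()['position'],env.observe()['time_s'])
for r,z in((.088,.088),(.058,.128),(.043,.152)): ring(im,K,o,R,[.575,-.165],r,z)
ax=np.array([.446,.895]);n=np.array([-.895,.446]);c=np.array([.575,-.1645])
u,v=proj([*(c-.147*ax),.066],K,o,R).astype(int);print(u,v)
q=blob(hsv[:,:,2]<45,(u-40,max(v-40,0),u+40,v+40));cc,e,L=rect(q,.066);print('grip',cc,e,'rel mouth',(cc-c)@ax+.136,(cc-c)@n,np.degrees(np.arctan2(L[1],L[0])))
im2,K2,o2,R2=shot('top','fin_top.png')
cv2.imwrite('pics/fin.png',im)
for nm,cc,z in (('tub',[.769,.189],.07),('jar',[.778,-.033],.086)):print(nm,proj([*cc,z],K2,o2,R2))
E
python3 fin.py
```

```text
[ 0.45463095 -0.40829845  0.24818505] 38.3167
centre [ 0.575 -0.165] r_mid 0.084 exp 0.08399999999999999 std nan n 0 cov/36 0
centre [ 0.575 -0.165] r_mid 0.054 exp 0.054000000000000006 std nan n 0 cov/36 0
centre [ 0.575 -0.165] r_mid 0.039 exp 0.03899999999999999 std nan n 0 cov/36 0
314 70
grip [ 0.50842386 -0.29913336] [np.float32(0.0317), np.float32(0.027)] rel mouth -0.014189817871093746 -0.00046083285522463953 -26.497
tub [190.34490437 190.60592036]
jar [260.90566574 188.25413341]
  ret = _var(a, axis=axis, dtype=dtype, out=out, ddof=ddof,
  arrmean = um.true_divide(arrmean, div, out=arrmean,
  ret = ret.dtype.type(ret / rcount)
```

Run:
```python
from h import *
for n in('top','side'):
    im,K,o,R=shot(n);print(n)
    for r,z in((.088,.088),(.058,.128),(.043,.152)): ring(im,K,o,R,[.575,-.165],r,z)
a=cv2.imread('pics/top1.png').astype(int);b,_,_,_=shot('top')
for nm,u,v in(('tub',190,190),('jar',261,188),('can',439,281)):
    s=np.s_[v-14:v+15,u-14:u+15];print(nm,np.abs(a[s]-b[s]).mean().round(1))
# shoulder gap: dark/bright profile along the slot axis in wrist view, at lateral 30 mm on both sides of the grip
im,K,o,R=shot('wrist');g=cv2.cvtColor(im,cv2.COLOR_BGR2GRAY)
ax=np.array([.446,.895]);m=np.array([-.895,.446]);c=np.array([.575,-.1645])
for sd in(-.03,.03):
    print(sd,[(t,int(g[int(round(q[1])),int(round(q[0]))])) for t in range(-168,-118,2) for q in [proj([*(c+t/1000*ax+sd*m),.02],K,o,R)] if 0<=q[1]<479])
```

```text
top
centre [ 0.5742 -0.1627] r_mid 0.0843 exp 0.08399999999999999 std 0.0026 n 481 cov/36 36
centre [ 0.5753 -0.1638] r_mid 0.0541 exp 0.054000000000000006 std 0.002 n 248 cov/36 36
centre [ 0.5753 -0.1642] r_mid 0.0385 exp 0.03899999999999999 std 0.0022 n 208 cov/36 36
side
centre [ 0.5738 -0.1595] r_mid 0.0845 exp 0.08399999999999999 std 0.0013 n 63 cov/36 21
centre [ 0.5755 -0.161 ] r_mid 0.0561 exp 0.054000000000000006 std 0.0021 n 15 cov/36 11
centre [ 0.5747 -0.1608] r_mid 0.04 exp 0.03899999999999999 std 0.0011 n 23 cov/36 18
tub 5.6
jar 8.6
can 26.3
-0.03 [(-168, 211), (-166, 162), (-164, 137), (-162, 125), (-160, 101), (-158, 89), (-156, 162), (-154, 178), (-152, 181), (-150, 181), (-148, 183), (-146, 184), (-144, 183), (-142, 187), (-140, 189), (-138, 186), (-136, 148), (-134, 73), (-132, 93), (-130, 134), (-128, 134), (-126, 135), (-124, 135), (-122, 132), (-120, 134)]
0.03 [(-168, 196), (-166, 147), (-164, 117), (-162, 123), (-160, 101), (-158, 86), (-156, 155), (-154, 169), (-152, 173), (-150, 177), (-148, 174), (-146, 181), (-144, 194), (-142, 195), (-140, 198), (-138, 197), (-136, 142), (-134, 69), (-132, 92), (-130, 133), (-128, 140), (-126, 139), (-124, 141), (-122, 138), (-120, 140)]
```

Run:
```python
from h import *
a=cv2.imread('pics/top1.png')
b,_,_,_=shot('top')
t=cv2.cvtColor(a,cv2.COLOR_BGR2GRAY)[270:295,428:453];r=cv2.matchTemplate(cv2.cvtColor(b,cv2.COLOR_BGR2GRAY)[250:315,400:475],t,cv2.TM_CCOEFF_NORMED);print(cv2.minMaxLoc(r),'expect (28,20)')
print(env.close_job())
```

```text
(-0.37905213236808777, 0.7636745572090149, (16, 29), (28, 20)) expect (28,20)
the job is handed in; nothing more can be done
None
```

The job is handed in: the three covers that were out (1, 3 and 4; cover 2 was absent) are nested in the cradle, centred to about 2 mm, the blade's shoulder is against the caddy's front, and the tub, can and jar are where they stood, though the judge's verdict was not shown.

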